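# Pack the art markers into their case by colour

### The arm

A 6-joint arm with a two-finger parallel gripper is mounted at the origin on the work surface. World frame = base frame: x ahead of the robot, y to its left, z up, the work surface at z = 0. Lengths are in m, angles in rad, forces in N, time in s.
With the tool pointing down it reaches from about 0.375 to 0.9 m from the base axis. Payload 3.1 kg.
Tool frame: the origin (TCP) lies at the very end of the fingers, on their centre line; the grasp point (between the pads) lies 19 mm behind it; z points along the fingers, y is the line along which they close (so a half turn about z gives the same grasp; the last joint's range is limited). The gripper opens to 85 mm and grips with 20 to 120 N. Pads are 22 mm wide; open, the fingers measure 114 mm over their backs; the gripper's body (76 mm by 85 mm) begins 54 mm behind the grasp point. The pads swing forward as they close: fully open they stand 13 mm farther back than shut.
Start: joints at [-1.294, 0.527, 1.433, -0, 1.181, -0.178], TCP at [0.275, -0.561, 0.231] pointing down, gripper open.
Joint ranges: [-3.08, 3.08], [-0.75, 2.2], [0.22, 2.44], [-1.43, 4.57], [0, 2.65], [-2.85, 2.85]. Speed limits (rad/s): [2.79, 2.79, 3.14, 3.14, 3.14, 3.14].

### API

Orientations are given as a unit quaternion [x, y, z, w].
In Python, from station import telemetry, snapshot, ticket gives the robot as it stands.
- The arm moves only by the tool move_arm, never from a script. Its argument "commands" is text: rows parted by semicolons, each of 7 numbers parted by spaces: the shift along the tool's x, y, z in mm, then the turn, a rotation vector about the tool's x, y, z in degrees, then the opening, from -1 (shut) to 1 (fully open). A call has exactly 5 rows; each row is the pose to reach, as a shift and turn from the pose commanded when the call began, along the tool's axes at that moment; what a row does not reach only later rows make up. A row lasts 1/8 s, in which the tool goes at most 62.5 mm and 10.7 degrees, less where a joint would pass 70% of its speed; a pose out of reach is approached as far as the arm can. A call with a gripper value outside its range is refused whole. The fingers move at their own pace and stop on an object; "grip_force" is the grip in N (left out, the last holds). Time passes only in rows, so rows that repeat a pose let the fingers close, or fill a call up. It gives the time, the measured TCP pose, the force, the opening and the grip force at its end, in the units of the state.
- telemetry.sense(): the state, without advancing time (a new reading comes with each control period).
- snapshot(name): name is "scene" or "top"; returns a dict with "image" (400x640x3 uint8, red, green, blue), "fx", "fy", "cx", "cy" (pixels), "pose" (4x4, takes a point from camera to world coordinates). Camera axes: x right, y down, z forward; pixel columns grow to the right and rows downward; lengths in m; the calibration is good to about 2 mm. A picture is of the moment at which its call begins. There is no depth.
- ticket.sign_off(): hands the job in; it is judged then, once.
The state is a dict: "t": time; "q": joint angles; "qd": joint speeds; "tau": joint torques, N m; "tcp_pos": TCP position; "tool_rot": TCP orientation; "force": force on the tool from outside, world axes, zero at the start; "ft_torque": the same for the moment, N m; "finger_gap": opening from 0.0 (shut) to 1.0 (fully open); "gripper_force": force on a finger pad.
Only numpy, scipy, OpenCV 4.12 (cv2) and the standard library are available. Lean on these libraries where they do the work, as an engineer would, in place of code of your own. Each camera call takes 0.05 s, during which the arm holds its last target. There are 200 camera calls.

### The job

Pack up the art markers: press the black catch on the front of the marker case fully down so that the lid springs open, then take every marker out of the stand, and the one lying on the desk, and lay each flat in the case on the liner that matches its cap colour, pink or blue. When all are in, push the lid shut until the catch snaps over it. Leave the two jars and the paint box where they are.

Things in the scene. Friction and masses are not known exactly. Their poses are not given: they have to be found in the camera images.
- pink1_mid (a point): art marker with a square barrel, 15 x 15 x 140 mm, about 24 g, pale grey with pink caps at both ends. This point is its middle; its z axis runs along its length. It stands upright in one of the five sockets of the stand (its underside 7 mm, its top 147 mm above the desk), its faces parallel to the stand's, or it is absent (None from the start).
- blue1_mid (a point): art marker with a square barrel, 15 x 15 x 140 mm, about 24 g, pale grey with blue caps at both ends. This point is its middle; its z axis runs along its length. It stands upright in one of the five sockets of the stand (its underside 7 mm, its top 147 mm above the desk), its faces parallel to the stand's, or it is absent (None from the start).
- pink2_mid (a point): art marker with a square barrel, 15 x 15 x 140 mm, about 24 g, pale grey with pink caps at both ends. This point is its middle; its z axis runs along its length. It stands upright in one of the five sockets of the stand (its underside 7 mm, its top 147 mm above the desk), its faces parallel to the stand's, or it is absent (None from the start).
- blue2_mid (a point): art marker with a square barrel, 15 x 15 x 140 mm, about 24 g, pale grey with blue caps at both ends. This point is its middle; its z axis runs along its length. It stands upright in one of the five sockets of the stand (its underside 7 mm, its top 147 mm above the desk), its faces parallel to the stand's, or it is absent (None from the start).
- pink3_mid (a point): art marker with a square barrel, 15 x 15 x 140 mm, about 24 g, pale grey with pink caps at both ends. This point is its middle; its z axis runs along its length. It stands upright in one of the five sockets of the stand (its underside 7 mm, its top 147 mm above the desk), its faces parallel to the stand's, or it is absent (None from the start).
- blue3_mid (a point): art marker with a square barrel, 15 x 15 x 140 mm, about 24 g, pale grey with blue caps at both ends. This point is its middle; its z axis runs along its length. It lies flat on the desk beyond the stand and is always present.
- stand: fixed dark marker stand, 46 (x) x 256 (y) x 42 (z) mm, origin under its centre. Five square sockets, 18 mm wide and 35 mm deep, in one row along its y axis, 50 mm apart, the third at its centre.
- case: fixed marker case, an open tray 168 (x) x 161 (y) x 22 (z) mm with 3 mm walls and floor, origin under its centre. A wall along its x divides it into two bays side by side in y, each 162 x 76 mm inside. Its front (its own -x side, turned towards the stand, to the robot's right) carries the catch; the lid is hinged along its back.
- liner_pink: fixed pink foam sheet 160 x 74 x 2 mm on the floor of one bay (either one), axes parallel to the case's. Origin at the centre of its underside (3 mm above the desk).
- liner_blue: fixed blue foam sheet in the other bay, as liner_pink.
- case_lid (a joint): angle of the pale blue-green lid (a cap 168 x 161 x 22 mm), rad: 0 = shut, its top 44 mm above the desk; 1.65 = fully open, just past upright. A damped spring opens it in 1 s and holds it open. 1 N near its front edge swings it down to 0.06, where its tongue meets the hook; 5 to 12 N near the middle of the front edge then snaps it home, and the catch holds it (0.003).
- lid_hinge (a point): middle of the lid's hinge line, 84 mm behind the case's centre and 22 mm above the desk; the hinge line runs along the case's y axis, at its back.
- lid_front (a point): point on the lid's outer face, in its middle across, 160 mm from the hinge line and 8 mm short of the edge farthest from the hinge. The outer face looks up when the lid is shut and towards the robot's left, away from the stand, when it is open.
- catch (a joint): angle of the black trip catch in the middle of the case's front, rad: 0 = at rest, hooked over the lid's tongue; 0.32 = pad fully down (stop). Sprung: it takes about 1 N to start and 2.5 N at the end of its stroke, and it returns when released. The hook lets go of the lid at about 0.2 and snaps over the lid's tongue by itself when the lid is pushed down.
- catch_pad (a point): point on the thumb pad of the catch (pad 40 x 36 mm, black), at its top, 40 mm in front of the case's front wall and 24 mm above the desk at rest; it goes down 10 mm. The hook stands 48 mm high between pad and case and tips 9 mm towards the pad when pressed.
- brush_jar: glass jar of brushes, 80 mm across, 200 mm tall with its brushes; not part of the job. Origin under its centre.
- water_jar: empty glass jar, 74 mm across, 90 mm tall; not part of the job. Origin under its centre.
- paint_box: open white paint box, 185 x 200 x 18 mm; not part of the job. Origin under the centre of the pan half.
There are look-alikes about, which are no part of the job. What is shaped like the part that bears blue2_mid but orange is not meant.

How it is judged:
By the outcome, as a careful person would: the job done as asked, in the order asked, and still so for the second after the job is handed in, with the robot touching nothing.
Of pink1, blue1, pink2, blue2, pink3 only 3 to 5 are there at a start; the rules pass over those that are not, and their reading is None.
At some moment in a run one of blue3 may be knocked a few centimetres aside while the robot is not near it.
Once in a run the grip may slacken for a moment while it holds something.
It also fails if it takes over 210 s, if anything falls off the work surface, if the arm or the gripper's body presses on something with over 40 N, if the wrist force passes 120 N, or if a joint passes its speed limit or range.

## Working session

There is one attempt and no reset: what is moved stays moved. The work goes in short steps, Python scripts to look and compute and a tool call to move; the robot and the scene stay as the last step left them, time stands still between calls to the robot, and variables do not carry over. Pictures are saved under pics/ and viewed, at most 14 in all, crops included, and the job is handed in when it is done.

Besides the shell and the picture viewer there is one more tool, called as name(argument=value, ...), one argument or row to a line, values as JSON. move_arm: Moves the arm, as the interface text tells. Its arguments: {"type":"object","properties":{"commands":{"type":"string"},"grip_force":{"type":"number"}},"required":["commands"]}

```bash
ls; mkdir -p pics
cat > h.py <<'E'
import numpy as np, cv2
from station import telemetry, snapshot, ticket
from scipy.spatial.transform import Rotation as R
def snap(n,f):
    s=snapshot(n); cv2.imwrite('pics/'+f,s['image'][:,:,::-1]); return s
def ray(s,u,v,z):
    P=np.array(s['pose']); d=P[:3,:3]@np.array([(u-s['cx'])/s['fx'],(v-s['cy'])/s['fy'],1.]); o=P[:3,3]
    return (o+d*(z-o[2])/d[2])
def proj(s,p):
    P=np.array(s['pose']); c=P[:3,:3].T@(np.array(p)-P[:3,3]); return np.array([s['fx']*c[0]/c[2]+s['cx'],s['fy']*c[1]/c[2]+s['cy']])
E
python3 - <<'E'
from h import *
for n in('scene','top'):
    s=snap(n,n+'0.png'); print(n,s['fx'],s['cx'],s['cy'],np.round(s['pose'],3).tolist())
st=telemetry.sense(); print(st)
E
```

```text
pics
scene 362.0638223409881 316.6244233656009 194.0683522835066 [[0.668, 0.615, -0.42, 0.939], [0.744, -0.539, 0.394, -0.368], [0.016, -0.576, -0.817, 0.879], [0.0, 0.0, 0.0, 1.0]]
top 515.3402046552143 324.52573039217697 202.67372953515326 [[-0.006, -0.996, 0.094, 0.391], [-1.0, 0.007, 0.009, 0.008], [-0.01, -0.094, -0.996, 1.451], [0.0, 0.0, 0.0, 1.0]]
{'t': 0.1, 'q': array([-1.29448976e+00,  5.28385997e-01,  1.43376114e+00, -1.68619463e-05,
        1.18142362e+00, -1.78507310e-01]), 'qd': array([ 0.00099737, -0.00102562, -0.0024034 ,  0.00018312,  0.00138093,
       -0.00087079]), 'tau': array([-1.23797149e-04, -4.43303597e+01, -1.78586984e+01, -1.29702598e-04,
        3.87575405e-03,  1.68988458e-05]), 'tcp_pos': array([ 0.27439912, -0.56082599,  0.23042777]), 'tool_rot': array([ 9.74253080e-01,  2.25455000e-01, -5.61323856e-05, -9.87488168e-04]), 'force': array([ 0.7965562 , -0.30613571,  0.21903489]), 'ft_torque': array([-0.00601222, -0.0573808 ,  0.0392464 ]), 'gripper_force': 0.0, 'finger_gap': 0.99605414760046}
```

View pics/scene0.png

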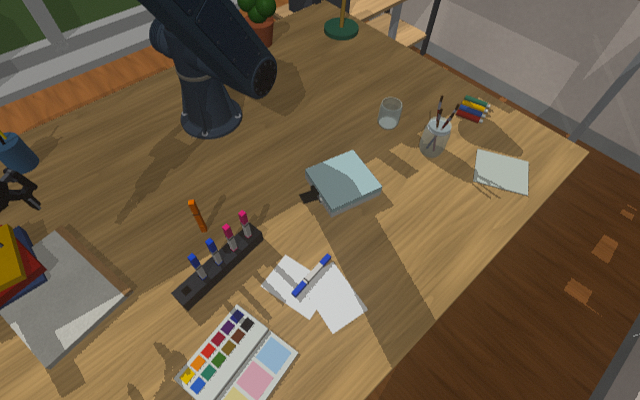

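View pics/top0.png

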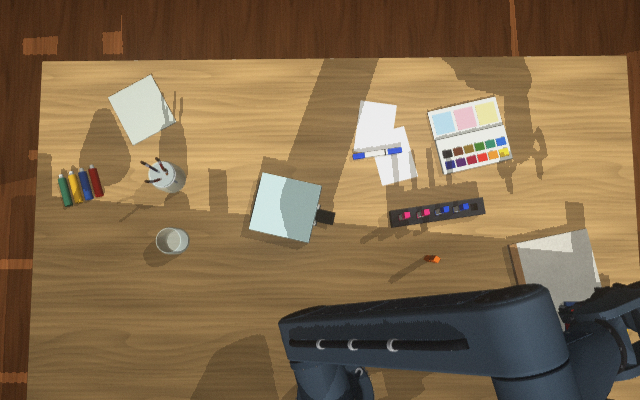

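The arm is out of the way. The scene view shows four markers in the stand (blue, blue, pink, pink, at about (195,259) to (243,216)), an orange decoy at (197,215), blue3 on the paper at (312,275) and the case at (340,185). I'll measure the colours in both views.

Run:
```python
from h import *
t=cv2.imread('pics/top0.png'); s=cv2.imread('pics/scene0.png')
a=cv2.resize(t[130:270,230:500],None,fx=2.9,fy=2.9,interpolation=cv2.INTER_CUBIC)
cv2.imwrite('pics/topz.png',a)
S={'top':snapshot('top'),'scene':snapshot('scene')}
for n in S:
    im=S[n]['image']; h=cv2.cvtColor(im,cv2.COLOR_RGB2HSV)
    for c,lo,hi in(('pink',(160,130,60),(176,255,255)),('blue',(108,150,60),(125,255,255)),('orange',(8,220,150),(14,255,255)),('black',(0,0,0),(180,255,50)),('lid',(80,20,100),(100,90,255))):
        m=cv2.inRange(h,lo,hi); k,l,st,ce=cv2.connectedComponentsWithStats(m)
        for i in range(1,k):
            if st[i,4]>=(12 if c not in('black','lid') else 120) :
                p=cv2.findContours((l==i).astype(np.uint8),0,2)[0][0]; r=cv2.minAreaRect(p)
                print(n,c,st[i].tolist(),ce[i].round(1),np.round(r[0],1),np.round(r[1],1),round(r[2],1), np.round(ray(S[n],*ce[i],{'pink':.147,'blue':.147,'orange':.147,'black':.042,'lid':.044}[c]),3)[:2])
```

```text
top pink [468, 156, 8, 7, 17] [472.  159.5] [471.5 159. ] [5.9 7.1] 9.5 [ 0.621 -0.357]
top pink [421, 209, 9, 7, 52] [425.5 212. ] [425. 212.] [6. 8.] 90.0 [ 0.488 -0.235]
top pink [402, 212, 9, 7, 48] [406.  214.9] [406.1 214.7] [6.3 7.5] 76.0 [ 0.481 -0.186]
top blue [496, 137, 10, 9, 57] [500.7 141.2] [500.6 141.3] [6.6 8.5] 71.6 [ 0.668 -0.432]
top blue [388, 148, 14, 6, 67] [394.3 150.5] [394.4 150.4] [ 4.7 13.4] 81.9 [ 0.646 -0.159]
top blue [353, 153, 12, 6, 56] [358.1 155.6] [358.3 155.7] [ 4.8 11.2] 81.9 [ 0.634 -0.066]
top blue [83, 189, 7, 11, 48] [ 86.2 194.1] [ 86.1 193.4] [10.4  5.1] 71.6 [0.54  0.629]
top blue [463, 203, 6, 7, 33] [465.4 206.1] [465.5 206. ] [6. 5.] 90.0 [ 0.502 -0.336]
top blue [442, 206, 7, 7, 35] [445.6 208.9] [445. 209.] [6. 6.] 90.0 [ 0.495 -0.286]
top black [316, 210, 19, 14, 180] [324.3 216.8] [324.5 216.7] [17.7 11.4] 11.3 [0.485 0.022]
top black [491, 282, 149, 118, 3644] [589.7 328.1] [567.2 339.2] [ 88.2 165.2] 77.4 [ 0.182 -0.685]
top black [279, 284, 263, 40, 3809] [412.1 305.4] [410.3 306.9] [ 21.3 264.4] 84.0 [ 0.244 -0.212]
top black [
[... 1646 characters left out ...]
.6] [37.3 20.8] 8.5 [-0.378  0.491]
scene black [289, 0, 20, 12, 161] [296.6   4.4] [298.5   5.5] [19. 11.] 0.0 [-0.324  0.662]
scene black [420, 0, 21, 55, 267] [430.   26.1] [429.8  26.6] [ 5.  56.9] 16.1 [0.176 0.98 ]
scene black [14, 140, 25, 26, 133] [ 26.2 152.5] [ 27.2 152.7] [29.6  9.2] 42.0 [-0.186 -0.523]
scene black [0, 171, 40, 41, 838] [ 16.8 190.5] [ 18.6 190.3] [39.3 39.4] 87.0 [-0.055 -0.588]
scene black [300, 186, 19, 17, 182] [309.8 195. ] [309.6 195.1] [13.6 17.5] 56.3 [0.498 0.019]
scene black [183, 223, 80, 87, 1025] [226.3 264.8] [218.7 265.5] [ 22.6 106.1] 46.7 [ 0.52  -0.275]
scene lid [306, 151, 76, 59, 2504] [342.7 179.1] [343.6 178.2] [47.9 62.5] 65.6 [0.52  0.127]
```

View pics/topz.png

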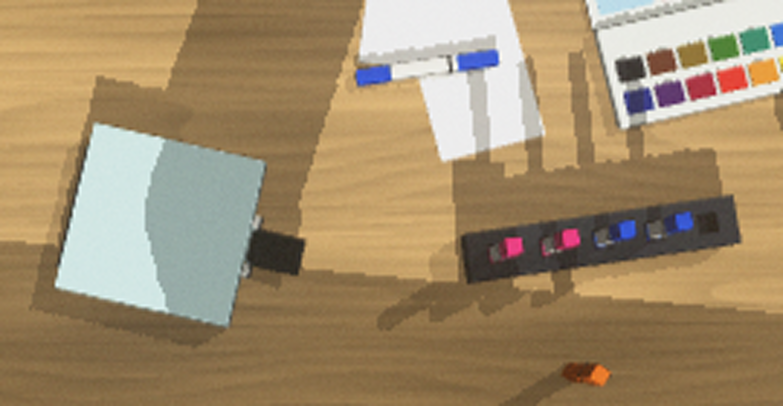

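The zoom shows pink, pink, blue, blue with the fifth socket (bottom y) empty. The case catch is at about (324,217) and blue3 runs from (358,156) to (394,150). Next are the stand, case and blue3 poses.

Run:
```python
from h import *
S={'top':snapshot('top'),'scene':snapshot('scene')}
def quad(s,m,z):
    l=cv2.connectedComponentsWithStats(m); i=1+np.argmax(l[2][1:,4]); c=cv2.findContours((l[1]==i).astype(np.uint8),0,1)[0]; c=max(c,key=cv2.contourArea)[:,0,:]
    w=np.array([ray(s,u,v,z)[:2] for u,v in c],np.float32); r=cv2.minAreaRect((w*1000).astype(np.float32)); return np.round(r[0],1),np.round(r[1],1),round(r[2],2), np.round(cv2.boxPoints(r)).tolist()
for n,b,b2 in(('top',(380,188,495,235),(240,160,330,250)),('scene',(165,205,270,315),(300,140,390,215))):
    s=S[n]; im=s['image']; h=cv2.cvtColor(im,cv2.COLOR_RGB2HSV)
    m=np.zeros(im.shape[:2],np.uint8); m[b[1]:b[3],b[0]:b[2]]=1
    mm=(((h[:,:,1]<90)&(h[:,:,2]<80))*m).astype(np.uint8); mm=cv2.morphologyEx(mm,cv2.MORPH_CLOSE,np.ones((5,5)))
    print(n,'stand',quad(s,mm,.042))
    m[:]=0; m[b2[1]:b2[3],b2[0]:b2[2]]=1
    mm=(cv2.inRange(h,(80,15,100),(100,100,255))//255*m)
    print(n,'lid',quad(s,mm,.044))
    mm=(cv2.inRange(h,(0,0,0),(180,255,50))//255*m)
    print(n,'catch',quad(s,mm,.026))
s=S['top']; t=np.array([ray(s,358.1,155.6,.011),ray(s,394.3,150.5,.011)]); print('blue3 top',t.mean(0),t,np.degrees(np.arctan2(*(t[1]-t[0])[[1,0]])))
s=S['scene']; t=np.array([ray(s,298.4,288.2,.01),ray(s,325.1,259,.01)]); print('blue3 sc',t.mean(0),t)
```

```text
top stand (array([ 495.5, -284.9]), array([ 46.3, 259.4]), 8.43, [[454.0, -160.0], [492.0, -417.0], [537.0, -410.0], [499.0, -153.0]])
top lid (array([512.3, 129. ]), array([169.5, 159.1]), 76.33, [[415.0, 66.0], [570.0, 28.0], [610.0, 193.0], [455.0, 230.0]])
top catch (array([487. ,  25.9]), array([40.6, 31.6]), 77.07, [[467.0, 10.0], [498.0, 3.0], [507.0, 42.0], [476.0, 49.0]])
scene stand (array([ 498.7, -284.5]), array([ 81.9, 255.2]), 7.88, [[441.0, -164.0], [476.0, -416.0], [557.0, -405.0], [522.0, -152.0]])
scene lid (array([515.3, 127.7]), array([174.9, 163.3]), 76.72, [[416.0, 61.0], [575.0, 24.0], [615.0, 194.0], [456.0, 232.0]])
scene catch (array([490.5,  26.9]), array([42.7, 58.1]), 3.55, [[467.0, 55.0], [471.0, -3.0], [514.0, -1.0], [510.0, 57.0]])
blue3 top [ 0.66617885 -0.12553425  0.011     ] [[ 0.65928676 -0.07426523  0.011     ]
 [ 0.67307093 -0.17680327  0.011     ]] -82.34364095177861
blue3 sc [ 0.66761814 -0.12199121  0.01      ] [[ 0.67461282 -0.17346245  0.01      ]
 [ 0.66062346 -0.07051997  0.01      ]]
```

```bash
cat >> h.py <<'E'
CY=np.radians(76.5); CX=np.array([np.cos(CY),np.sin(CY),0]); CYA=np.array([-np.sin(CY),np.cos(CY),0]); CC=np.array([.5125,.129,0])
SY=np.radians(98.4); SA=np.array([np.cos(SY),np.sin(SY),0]); SC=np.array([.4955,-.285,0])
def case(x,y,z): return CC+CX*x+CYA*y+[0,0,z]
def sock(k,z): return SC+SA*.05*k+[0,0,z]
def rot(zd,xd): 
    zd=np.array(zd)/np.linalg.norm(zd); xd=np.array(xd)-np.dot(xd,zd)*zd; xd/=np.linalg.norm(xd)
    return np.c_[xd,np.cross(zd,xd),zd]
D=[0,0,-1]; U=[0,0,1]
def go(name,p,Rt,start=None):
    "tool-frame shift mm, rotvec deg from current (or start) pose"
    if start is None:
        s=telemetry.sense(); start=(s['tcp_pos'],R.from_quat(s['tool_rot']).as_matrix())
    p0,R0=start
    print(name,'shift',np.round(R0.T@(np.array(p)-p0)*1000,1),'turn',np.round(np.degrees(R.from_matrix(R0.T@Rt).as_rotvec()),1)); return (np.array(p),Rt)
def state():
    s=telemetry.sense(); print('t',round(s['t'],2),'q',np.round(s['q'],2),'p',np.round(s['tcp_pos'],4),'f',np.round(s['force'],1),'gap',round(s['finger_gap'],3),round(s['gripper_force'],1)); print(np.round(R.from_quat(s['tool_rot']).as_matrix(),3).tolist())
E
python3 - <<'E'
from h import *
a=go('above',case(-.129,0,.10),rot(D,CX)); go('press',case(-.129,0,.012),rot(D,CX),a)
E
```

```text
above shift [ 434.8 -415.9  131.3] turn [ -0.   -0.  -50.4]
press shift [ 0.  0. 88.] turn [0. 0. 0.]
```

move_arm(
  commands="217 -208 0 0 0 -25 0; 217 -208 0 0 0 -25 -1; 217 -208 0 0 0 -25 -1; 217 -208 0 0 0 -25 -1; 217 -208 0 0 0 -25 -1",
  grip_force=40,
)

```text
t: 0.92
tcp_pos: [0.3784, -0.2769, 0.2314]
tool_rot: [0.902, 0.431, 0.0, -0.0]
force: [1.3, -0.8, -0.1]
finger_gap: -0.002
gripper_force: 0.0
```

Run:
```python
from h import *
state();a=go('above',case(-.129,0,.10),rot(D,CX))
```

```text
t 0.93 q [-0.87  0.32  1.81  0.    1.01 -0.19] p [ 0.3784 -0.2769  0.2314] f [ 1.3 -0.8 -0.1] gap -0.002 0.0
[[0.628, 0.778, 0.0], [0.778, -0.628, 0.0], [0.0, -0.0, -1.0]]
above shift [283.5 -95.3 131.5] turn [  0.   -0.  -25.4]
```

move_arm(
  commands="284 -95 0 0 0 -25 -1; 284 -95 0 0 0 -25 -1; 284 -95 0 0 0 -25 -1; 284 -95 0 0 0 -25 -1; 284 -95 0 0 0 -25 -1",
)

```text
t: 1.55
tcp_pos: [0.4833, 0.0037, 0.2316]
tool_rot: [0.787, 0.617, 0.0, 0.0]
force: [1.4, -0.4, 0.7]
finger_gap: -0.002
gripper_force: 0.0
```

move_arm(
  commands="0 0 62 0 0 0 -1; 0 0 120 0 0 0 -1; 0 0 170 0 0 0 -1; 0 0 190 0 0 0 -1; 0 0 190 0 0 0 -1",
)

```text
t: 2.17
tcp_pos: [0.4819, 0.0015, 0.0399]
tool_rot: [0.788, 0.616, -0.001, -0.001]
force: [-0.2, -0.2, -0.5]
finger_gap: 0.003
gripper_force: 0.0
```

Run:
```python
from h import *
state();a=go('press',case(-.129,0,.012),rot(D,CX))
```

```text
t 2.17 q [-0.23  0.68  1.93  0.    0.54  0.01] p [0.4819 0.0015 0.0399] f [-0.2 -0.2 -0.5] gap 0.003 0.0
[[0.241, 0.971, -0.004], [0.971, -0.241, 0.001], [-0.0, -0.004, -1.0]]
press shift [ 2.1  0.1 27.9] turn [-0.2  0.  -0.4]
```

move_arm(
  commands="2 0 16 0 0 0 -1; 2 0 23 0 0 0 -1; 2 0 29 0 0 0 -1; 2 0 29 0 0 0 -1; 2 0 29 0 0 0 -1",
)

```text
t: 2.8
tcp_pos: [0.4842, 0.0033, 0.0131]
tool_rot: [0.788, 0.616, 0.001, 0.001]
force: [0.8, 0.6, 4.6]
finger_gap: -0.0
gripper_force: 2.2
```

Run:
```python
from h import *
state(); snap('scene','s1.png')
```

```text
t 2.8 q [-0.22  0.73  1.94  0.    0.47  0.02] p [0.4842 0.0033 0.0131] f [0.8 0.6 4.6] gap -0.0 2.2
[[0.241, 0.97, 0.003], [0.97, -0.241, -0.0], [0.0, 0.003, -1.0]]
```

View pics/s1.png

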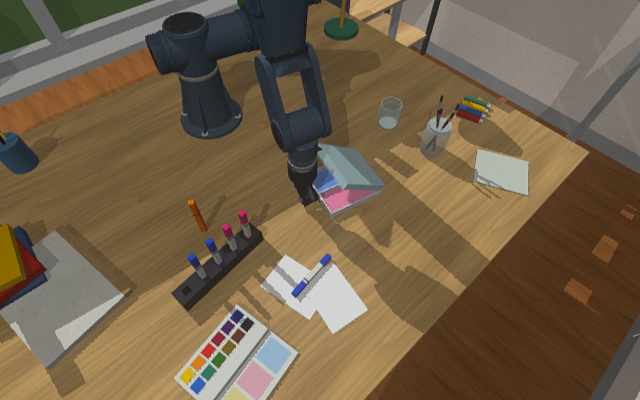

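The lid is springing open at about (345,165); the pink liner is the far bay (case −y) and the blue liner the near one (case +y). Now lift and test which way the wrist rolls.

move_arm(
  commands="0 0 -60 0 0 0 -1; 0 0 -120 0 0 0 -1; 0 0 -180 0 0 0 -1; -60 0 -220 0 0 0 0; -120 0 -250 0 0 0 0",
)

```text
t: 3.48
tcp_pos: [0.457, -0.1015, 0.2576]
tool_rot: [0.787, 0.617, 0.0, 0.001]
force: [0.6, 0.1, -1.0]
finger_gap: 0.415
gripper_force: 0.0
```

move_arm(
  commands="-60 0 0 0 10 0 0; -120 0 0 0 20 0 0; -120 0 0 0 30 0 0; -120 0 0 0 30 0 0; -120 0 0 0 30 0 0",
)

```text
t: 4.1
tcp_pos: [0.428, -0.2163, 0.2556]
tool_rot: [0.761, 0.595, 0.203, -0.16]
force: [-1.0, 0.2, -0.3]
finger_gap: 0.497
gripper_force: 0.0
```

Run:
```python
from h import *
state()
```

```text
t 4.1 q [-0.95  0.42  1.68  0.39  1.41 -0.85] p [ 0.428  -0.2163  0.2556] f [-1.   0.2 -0.3] gap 0.497 0.0
[[0.209, 0.971, 0.119], [0.84, -0.24, 0.486], [0.5, -0.002, -0.866]]
```

Run:
```python
from h import *
a=go('hi',sock(-1,.30)-SA*.12,rot(SA,U)); b=go('pre',sock(-1,.10)-SA*.075,rot(SA,U),a)
c=go('gr',sock(-1,.10)+SA*.008,rot(SA,U),b)
```

```text
hi shift [-157.6  146.6 -142.6] turn [ 20.2  59.2 -11.8]
pre shift [-200.    0.   45.] turn [0. 0. 0.]
gr shift [ 0. -0. 83.] turn [0. 0. 0.]
```

move_arm(
  commands="-32 29 -28 3 10 -2 0; -64 58 -57 7 20 -4 0; -95 88 -86 10 30 -6 0; -126 117 -114 13 39 -8 0; -158 147 -143 17 49 -10 0",
)

```text
t: 4.72
tcp_pos: [0.5231, -0.449, 0.3024]
tool_rot: [0.531, 0.562, 0.422, -0.474]
force: [2.2, -0.8, 1.7]
finger_gap: 0.495
gripper_force: 0.0
```

Run:
```python
from h import *
state()
a=go('hi',sock(-1,.30)-SA*.12,rot(SA,U)); b=go('pre',sock(-1,.10)-SA*.075,rot(SA,U),a)
```

```text
t 4.72 q [-1.05  1.15  0.53  0.96  2.62 -0.56] p [ 0.5231 -0.449   0.3024] f [ 2.2 -0.8  1.7] gap 0.495 0.0
[[0.013, 0.996, -0.085], [0.196, 0.081, 0.977], [0.98, -0.03, -0.195]]
hi shift [-3.2 -3.  -3.4] turn [ 3.6 11.2 -2.1]
pre shift [-200.    0.   45.] turn [0. 0. 0.]
```

Run:
```python
from h import *
t=np.radians(8); Rt=rot(SA*np.cos(t)+np.array(D)*np.sin(t),U)
b=go('pre',sock(-1,.092)-SA*.075,Rt)
c=go('gr',sock(-1,.092)+SA*.008,Rt,b)
```

```text
pre shift [-198.4    0.2   81.2] turn [ 3.4  3.2 -2.3]
gr shift [11.6 -0.  82.2] turn [0. 0. 0.]
```

move_arm(
  commands="-50 0 20 1 1 -1 0; -100 0 40 2 2 -2 0; -150 0 60 3 3 -2 0; -198 0 81 3 3 -2 0; -198 0 81 3 3 -2 0",
)

```text
t: 5.35
tcp_pos: [0.5129, -0.4049, 0.0874]
tool_rot: [0.498, 0.565, 0.429, -0.498]
force: [0.8, -0.3, 0.1]
finger_gap: 0.501
gripper_force: 0.0
```

Run:
```python
from h import *
state(); snap('scene','s2.png')
t=np.radians(8); Rt=rot(SA*np.cos(t)+np.array(D)*np.sin(t),U)
c=go('gr',sock(-1,.092)+SA*.008,Rt)
```

```text
t 5.35 q [-1.02  1.36  0.64  0.66  2.45 -0.96] p [ 0.5129 -0.4049  0.0874] f [ 0.8 -0.3  0.1] gap 0.501 0.0
[[-0.008, 0.991, -0.136], [0.135, 0.136, 0.981], [0.991, -0.01, -0.135]]
gr shift [12.6 -0.6 80.4] turn [ 0.5  0.  -0.5]
```

View pics/s2.png

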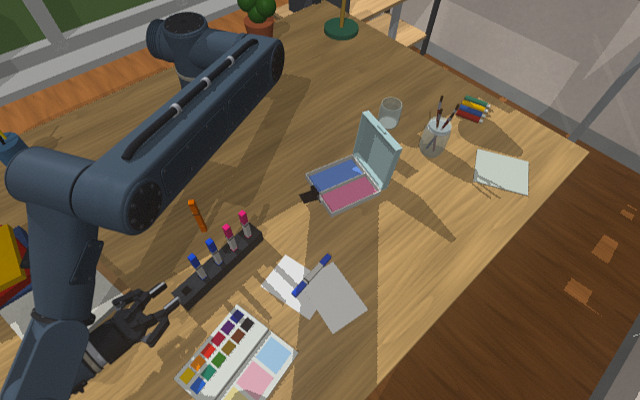

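The gripper points along the row toward the near blue marker at (195,262) with room to spare, and the lid stands open. Grasping.

move_arm(
  commands="4 0 30 0 0 0 0; 9 0 60 0 0 0 0; 12 0 80 0 0 0 0; 12 0 80 0 0 0 -0.1; 12 0 80 0 0 0 -1",
  grip_force=50,
)

```text
t: 6.02
tcp_pos: [0.5024, -0.3312, 0.0935]
tool_rot: [0.5, 0.57, 0.429, -0.491]
force: [-0.0, -0.1, -0.1]
finger_gap: 0.253
gripper_force: 0.0
```

move_arm(
  commands="0 0 0 0 0 0 -1; 0 0 0 0 0 0 -1; 0 0 0 0 0 0 -1; 0 0 0 0 0 0 -1; 0 0 0 0 0 0 -1",
)

```text
t: 6.65
tcp_pos: [0.5017, -0.331, 0.0929]
tool_rot: [0.499, 0.568, 0.431, -0.492]
force: [1.5, -2.0, 6.5]
finger_gap: 0.157
gripper_force: 52.1
```

Run:
```python
from h import *
state(); snap('scene','s3.png'); im=cv2.imread('pics/s3.png'); cv2.imwrite('pics/s3z.png',cv2.resize(im[200:340,80:300],None,fx=3.5,fy=3.5))
```

```text
t 6.65 q [-0.99  1.26  0.92  0.6   2.28 -1.08] p [ 0.5017 -0.331   0.0929] f [ 1.5 -2.   6.5] gap 0.157 52.1
[[-0.018, 0.991, -0.129], [0.142, 0.13, 0.981], [0.99, -0.001, -0.143]]
```

View pics/s3z.png

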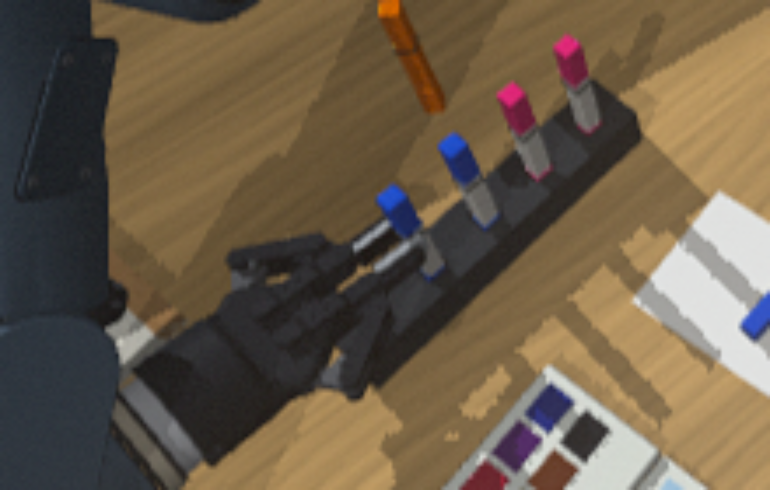

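Good grip: the gap of 0.157 matches 15 mm, and the fingertips sit at mid-barrel. Lift it clear and compute the carry.

move_arm(
  commands="49 0 -7 0 0 0 -1; 99 0 -14 0 0 0 -1; 148 0 -22 0 0 0 -1; 198 0 -29 0 0 0 -1; 198 0 -29 0 0 0 -1",
)

```text
t: 7.32
tcp_pos: [0.5027, -0.3313, 0.2951]
tool_rot: [0.5, 0.571, 0.429, -0.49]
force: [-0.2, 0.2, -0.4]
finger_gap: 0.156
gripper_force: 51.8
```

```bash
cat >> h.py <<'E'
import json
def hold(mid,axis,s=None):
    "remember marker pose in tool frame; mid/axis world"
    s=s or telemetry.sense(); R0=R.from_quat(s['tool_rot']).as_matrix()
    json.dump([(R0.T@(np.array(mid)-s['tcp_pos'])).tolist(),(R0.T@np.array(axis)).tolist()],open('hold.json','w'))
def place(c,ax=CX):
    "tool pose that puts held marker's mid at c, axis along CX"
    m0,m=map(np.array,json.load(open('hold.json'))); m/=np.linalg.norm(m)
    y=np.array([0,1.,0]); y-=m*(m@y); y/=np.linalg.norm(y); M=np.c_[m,y,np.cross(m,y)]
    wy=np.cross(D,ax); W=np.c_[ax,wy,np.cross(ax,wy)]; Rt=W@M.T
    return np.array(c)-Rt@m0,Rt
E
python3 - <<'E'
from h import *
state()
# pose at grasp
g=dict(tcp_pos=np.array([.5017,-.331,.0929]),tool_rot=[.499,.568,.431,-.492]); hold(sock(-1,.077),U,g); print(open('hold.json').read())
p,Rt=place(case(0,.0395+.022,.30)); print(p,Rt.round(3).tolist()); a=go('over',p,Rt)
p,Rt=place(case(0,.0395+.022,.0255)); go('down',p,Rt,a); print(p)
E
```

```text
t 7.33 q [-0.99  1.    0.95  0.74  2.45 -0.88] p [ 0.5027 -0.3313  0.2951] f [-0.2  0.2 -0.4] gap 0.156 51.8
[[-0.02, 0.991, -0.13], [0.151, 0.131, 0.98], [0.988, 0.0, -0.152]]
[[-0.016248421447220822, 0.0006667916111805035, -0.0012529884605661271], [0.9895942768522688, -0.0014007704237331553, -0.1438791335234378]]
[0.45578432 0.15896803 0.29642224] [[0.232, 0.972, -0.034], [0.962, -0.235, -0.14], [-0.144, 0.0, -0.99]]
over shift [ 76.1  17.8 486.3] turn [-13.9 -88.4  18.8]
down shift [ 39.5   0.  271.6] turn [0. 0. 0.]
[0.45578432 0.15896803 0.02192224]
```

move_arm(
  commands="8 2 49 -1 -9 2 -1; 15 4 97 -3 -18 4 -1; 23 5 146 -4 -27 6 -1; 30 7 194 -6 -36 7 -1; 38 9 243 -7 -45 9 -1",
)

```text
t: 7.95
tcp_pos: [0.4785, -0.0847, 0.2931]
tool_rot: [0.698, 0.646, 0.199, -0.238]
force: [0.8, 1.3, 0.1]
finger_gap: 0.156
gripper_force: 54.3
```

Run:
```python
from h import *
state()
p,Rt=place(case(-.005,.0395+.022,.30)); a=go('over',p,Rt)
```

```text
t 7.95 q [-0.69  0.42  1.61  0.45  1.57 -0.72] p [ 0.4785 -0.0847  0.2931] f [0.8 1.3 0.1] gap 0.156 54.3
[[0.087, 0.996, -0.03], [0.807, -0.053, 0.589], [0.585, -0.075, -0.808]]
over shift [192.5 -36.6 138.6] turn [ -6.8 -43.6   9.5]
```

move_arm(
  commands="40 -7 28 -1 -9 2 -1; 80 -14 56 -3 -18 4 -1; 120 -22 83 -4 -27 6 -1; 160 -30 111 -5.5 -36 8 -1; 192 -37 139 -7 -44 9.5 -1",
)

```text
t: 8.57
tcp_pos: [0.4544, 0.1545, 0.2982]
tool_rot: [0.783, 0.617, -0.057, 0.049]
force: [0.1, 0.3, -0.8]
finger_gap: 0.155
gripper_force: 54.3
```

Run:
```python
from h import *
state()
p,Rt=place(case(-.005,.0395+.022,.30)); a=go('over',p,Rt); b=go('low',*place(case(-.005,.0395+.022,.07)))
b=go('low',*place(case(-.005,.0395+.022,.026)))
```

```text
t 8.57 q [ 0.18  0.29  1.65 -0.15  1.26  0.47] p [0.4544 0.1545 0.2982] f [ 0.1  0.3 -0.8] gap 0.155 54.3
[[0.232, 0.972, -0.028], [0.961, -0.234, -0.147], [-0.15, 0.007, -0.989]]
over shift [-0.1  0.3  1.8] turn [ 0.4  0.3 -0. ]
low shift [ 34.3  -1.3 229.3] turn [ 0.4  0.3 -0. ]
low shift [ 40.9  -1.6 272.8] turn [ 0.4  0.3 -0. ]
```

move_arm(
  commands="9 0 60 0 0 0 -1; 18 -1 120 0 0 0 -1; 27 -1 180 0 0 0 -1; 34 -1 229 0 0 0 -1; 38 -1 255 0 0 0 -1",
)

```text
t: 9.2
tcp_pos: [0.4518, 0.1536, 0.0366]
tool_rot: [0.783, 0.618, -0.059, 0.045]
force: [0.8, -0.8, 0.2]
finger_gap: 0.152
gripper_force: 54.2
```

Run:
```python
from h import *
state();b=go('low',*place(case(-.005,.0395+.022,.026)))
snap('scene','s4.png'); im=cv2.imread('pics/s4.png'); cv2.imwrite('pics/s4z.png',cv2.resize(im[100:240,270:420],None,fx=4,fy=4))
```

```text
t 9.2 q [ 0.18  0.7   1.88 -0.23  0.63  0.6 ] p [0.4518 0.1536 0.0366] f [ 0.8 -0.8  0.2] gap 0.152 54.2
[[0.23, 0.973, -0.037], [0.962, -0.233, -0.143], [-0.147, -0.003, -0.989]]
low shift [ 3.2  2.6 13.8] turn [-0.1  0.2  0.2]
```

View pics/s4z.png

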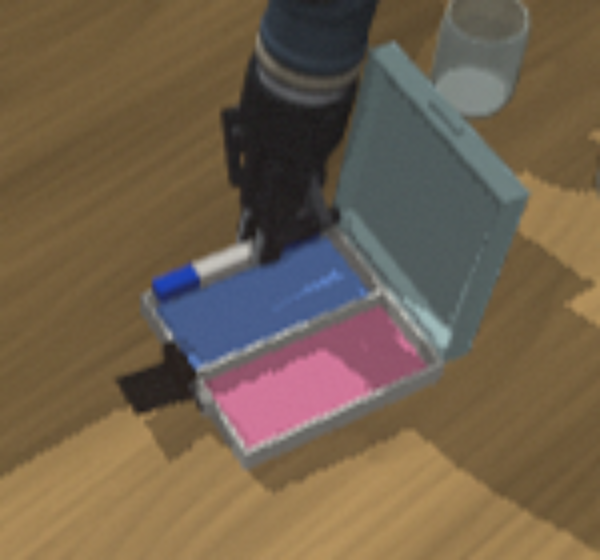

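The blue marker hangs parallel over the blue bay near its outer wall, at about (175,283) in the crop, and there is space from the lid. Lower and release.

move_arm(
  commands="2 4 7 0 0 0 -1; 3 4 14 0 0 0 -1; 3 4 15 0 0 0 -1; 3 4 15 0 0 0 -0.4; 3 4 15 0 0 0 -0.4",
)

```text
t: 9.88
tcp_pos: [0.4581, 0.1541, 0.0257]
tool_rot: [0.783, 0.618, -0.056, 0.046]
force: [-0.9, 0.1, -0.5]
finger_gap: 0.302
gripper_force: 0.0
```

move_arm(
  commands="3 0 -15 0 0 0 -0.4; -2 0 -60 0 0 0 -0.2; -10 0 -120 0 0 0 0; -20 0 -180 0 0 0 0; -30 0 -240 0 0 0 0",
)

```text
t: 10.5
tcp_pos: [0.4578, 0.1591, 0.2693]
tool_rot: [0.783, 0.618, -0.056, 0.046]
force: [1.7, 0.3, -0.0]
finger_gap: 0.5
gripper_force: 0.0
```

```bash
cat >> h.py <<'E'
def blues(s,z=.0125,box=(295,150,385,215)):
    h=cv2.cvtColor(s['image'],cv2.COLOR_RGB2HSV); out=[]
    for c,lo,hi in(('b',(108,170,110),(125,255,255)),('p',(160,190,100),(176,255,255))):
        m=cv2.inRange(h,lo,hi); k,l,st,ce=cv2.connectedComponentsWithStats(m)
        for i in range(1,k):
            if st[i,4]>=8 and box[0]<ce[i][0]<box[2] and box[1]<ce[i][1]<box[3]:
                p=ray(s,*ce[i],z)-CC; print(c,st[i,4],ce[i].round(1),'case xy mm',np.round([p@CX*1000,p@CYA*1000],1))
E
python3 - <<'E'
from h import *
state(); s=snap('scene','s5.png'); blues(s)
im=cv2.imread('pics/s5.png'); cv2.imwrite('pics/s5z.png',cv2.resize(im[100:240,270:420],None,fx=4,fy=4))
E
```

```text
t 10.5 q [ 0.19  0.33  1.68 -0.14  1.2   0.48] p [0.4578 0.1591 0.2693] f [ 1.7  0.3 -0. ] gap 0.5 0.0
[[0.231, 0.973, -0.03], [0.962, -0.233, -0.141], [-0.145, 0.003, -0.989]]
b 42 [344.8 164.8] case xy mm [49.  57.6]
b 34 [315.1 176.6] case xy mm [-54.6  59.4]
```

View pics/s5z.png

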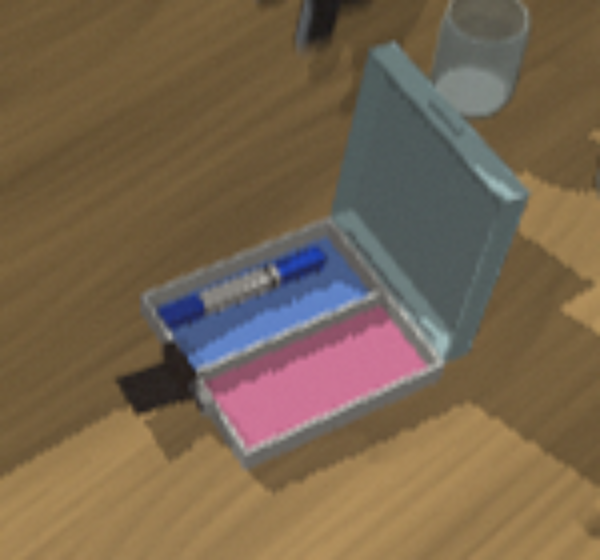

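Blue is lying flat on the blue liner at case (−3, +58) mm. Plan the next pick (k=0) as a chain.

```bash
cat >> h.py <<'E'
TI=np.radians(8); RG=rot(SA*np.cos(TI)+np.array(D)*np.sin(TI),U)
def half(a,b,f=.5):
    return a[0]+(b[0]-a[0])*f, a[1]@R.from_rotvec(R.from_matrix(a[1].T@b[1]).as_rotvec()*f).as_matrix()
def cur():
    s=telemetry.sense(); return np.array(s['tcp_pos']),R.from_quat(s['tool_rot']).as_matrix()
def chain(*w):
    a=None
    for i,x in enumerate(w): a=go(i,x[0],x[1],a)
def pick(k):
    hi=(sock(k,.295)-SA*.085,RG); chain(half(cur(),hi),hi,(sock(k,.092)-SA*.08,RG),(sock(k,.092)+SA*.008,RG),(sock(k,.295)+SA*.008,RG))
E
python3 - <<'E'
from h import *
pick(0)
E
```

```text
0 shift [-250.6   83.7   27.7] turn [ 7.7 44.5 -9.3]
1 shift [-203.4   34.7 -167.3] turn [ 7.7 44.5 -9.3]
2 shift [-200.3   -0.    33.2] turn [0. 0. 0.]
3 shift [12.2  0.  87.1] turn [0. 0. 0.]
4 shift [201.    0.  -28.3] turn [0. 0. 0.]
```

move_arm(
  commands="-50 17 6 1.5 9 -2 0; -100 33 11 3 18 -4 0; -150 50 17 4.6 27 -5.6 0; -200 67 22 6.2 36 -7.4 0; -251 84 28 7.7 44.5 -9.3 0",
)

```text
t: 11.18
tcp_pos: [0.4814, -0.1086, 0.2769]
tool_rot: [0.696, 0.644, 0.203, -0.246]
force: [1.7, 1.3, -0.1]
finger_gap: 0.5
gripper_force: 0.0
```

move_arm(
  commands="-41 7 -33 1.5 9 -2 0; -81 14 -67 3 18 -4 0; -122 21 -100 4.6 27 -5.6 0; -163 28 -134 6.2 36 -7.4 0; -203 35 -167 7.7 44.5 -9.3 0",
)

```text
t: 11.8
tcp_pos: [0.5037, -0.3722, 0.2846]
tool_rot: [0.497, 0.567, 0.426, -0.501]
force: [1.5, 0.5, 0.3]
finger_gap: 0.499
gripper_force: 0.0
```

Run:
```python
from h import *
state(); chain((sock(0,.092)-SA*.08,RG),(sock(0,.092)+SA*.009,RG))
```

```text
t 11.8 q [-1.01  1.07  0.82  0.77  2.53 -0.83] p [ 0.5037 -0.3722  0.2846] f [1.5 0.5 0.3] gap 0.499 0.0
[[-0.005, 0.99, -0.144], [0.136, 0.144, 0.98], [0.991, -0.015, -0.136]]
0 shift [-189.8    7.5   33.5] turn [ 0.  -0.2 -0.9]
1 shift [12.4  0.  88.1] turn [0. 0. 0.]
```

move_arm(
  commands="-50 2 8 0 0 0 0; -100 4 16 0 0 0 0; -150 6 24 0 0 0 0; -190 7 33 0 0 -1 0; -190 7 33 0 0 -1 0",
)

```text
t: 12.42
tcp_pos: [0.5061, -0.3613, 0.0885]
tool_rot: [0.492, 0.569, 0.43, -0.499]
force: [0.1, -0.2, 0.6]
finger_gap: 0.501
gripper_force: 0.0
```

Run:
```python
from h import *
state(); chain((sock(0,.092)+SA*.009,RG))
```

```text
t 12.43 q [-1.    1.31  0.8   0.61  2.36 -1.05] p [ 0.5061 -0.3613  0.0885] f [ 0.1 -0.2  0.6] gap 0.501 0.0
[[-0.016, 0.989, -0.145], [0.131, 0.146, 0.981], [0.991, -0.003, -0.132]]
0 shift [14.8  0.6 84.8] turn [-0.  -0.4 -0.2]
```

move_arm(
  commands="7 0 42 0 0 0 0; 14 0 84 0 0 0 0; 14 0 84 0 0 0 0; 14 0 84 0 0 0 -1; 14 0 84 0 0 0 -1",
)

```text
t: 13.05
tcp_pos: [0.4951, -0.2806, 0.0954]
tool_rot: [0.493, 0.572, 0.429, -0.495]
force: [0.2, -0.8, 2.2]
finger_gap: 0.155
gripper_force: 50.9
```

move_arm(
  commands="0 0 0 0 0 0 -1; 0 0 0 0 0 0 -1; 0 0 0 0 0 0 -1; 0 0 0 0 0 0 -1; 0 0 0 0 0 0 -1",
)

```text
t: 13.68
tcp_pos: [0.4949, -0.2801, 0.0954]
tool_rot: [0.493, 0.572, 0.43, -0.496]
force: [0.5, -2.6, 5.0]
finger_gap: 0.159
gripper_force: 51.2
```

```bash
cat >> h.py <<'E'
def carry(mid,lift=.2):
    a=cur(); up=(a[0]+[0,0,lift],a[1]); b=place(np.array(mid)*[1,1,0]+[0,0,.30]); chain(up,half(up,b),b,place(np.array(mid)*[1,1,0]+[0,0,.05]))
E
python3 - <<'E'
from h import *
state(); hold(sock(0,.077),U); print(open('hold.json').read()); carry(case(-.005,.0395-.003,0))
E
```

```text
t 13.68 q [-0.96  1.22  1.06  0.58  2.19 -1.14] p [ 0.4949 -0.2801  0.0954] f [ 0.5 -2.6  5. ] gap 0.159 51.2
[[-0.023, 0.989, -0.143], [0.137, 0.145, 0.98], [0.99, 0.003, -0.139]]
[[-0.01893260078039503, -0.00017265439138907353, -0.002329578505423248], [0.9902582606314447, 0.003217115547737015, -0.13920570181834488]]
0 shift [198.1   0.6 -27.8] turn [0. 0. 0.]
1 shift [ 29.5  24.  212.1] turn [ -7.2 -44.4   9.7]
2 shift [170.7 -16.4 130.5] turn [ -7.2 -44.4   9.7]
3 shift [ 34.8  -0.  247.6] turn [0. 0. 0.]
```

move_arm(
  commands="49 0 -7 0 0 0 -1; 99 0 -14 0 0 0 -1; 148 0 -21 0 0 0 -1; 198 0 -28 0 0 0 -1; 198 0 -28 0 0 0 -1",
)

```text
t: 14.3
tcp_pos: [0.495, -0.2802, 0.2974]
tool_rot: [0.494, 0.574, 0.428, -0.493]
force: [0.5, 0.1, -0.8]
finger_gap: 0.156
gripper_force: 50.8
```

move_arm(
  commands="6 5 42 -1.5 -9 2 -1; 12 10 85 -3 -18 4 -1; 18 14 127 -4.3 -27 6 -1; 24 19 170 -5.8 -36 8 -1; 30 24 212 -7.2 -44.4 9.7 -1",
)

```text
t: 14.92
tcp_pos: [0.4868, -0.0633, 0.2934]
tool_rot: [0.694, 0.646, 0.202, -0.245]
force: [1.3, 1.1, 0.3]
finger_gap: 0.158
gripper_force: 50.8
```

move_arm(
  commands="34 -3 26 -1.5 -9 2 -1; 68 -7 52 -3 -18 4 -1; 102 -10 78 -4.3 -27 6 -1; 136 -13 104 -5.8 -36 8 -1; 171 -16 130 -7.2 -44.4 9.7 -1",
)

```text
t: 15.55
tcp_pos: [0.4802, 0.1525, 0.2945]
tool_rot: [0.783, 0.618, -0.056, 0.045]
force: [0.4, -0.0, 0.4]
finger_gap: 0.158
gripper_force: 50.8
```

Run:
```python
from h import *
state(); c=case(-.005,.0395-.003,0); chain(place(c+[0,0,.30]),place(c+[0,0,.04]))
```

```text
t 15.55 q [ 0.17  0.32  1.6  -0.14  1.27  0.44] p [0.4802 0.1525 0.2945] f [ 0.4 -0.   0.4] gap 0.158 50.8
[[0.23, 0.973, -0.032], [0.963, -0.232, -0.141], [-0.144, 0.002, -0.99]]
0 shift [-1.9  0.5 -0.2] turn [ 0.1  0.3 -0.1]
1 shift [ 36.2  -0.  257.5] turn [0. 0. 0.]
```

move_arm(
  commands="7 0 62 0 0 0 -1; 16 0 124 0 0 0 -1; 25 0 186 0 0 0 -1; 33 0 245 0 0 0 -1; 34 0 257 0 0 0 -1",
)

```text
t: 16.18
tcp_pos: [0.4758, 0.1488, 0.0312]
tool_rot: [0.782, 0.619, -0.06, 0.04]
force: [-0.1, 0.8, 0.3]
finger_gap: 0.156
gripper_force: 50.7
```

Run:
```python
from h import *
state(); c=case(-.005,.0395-.003,0); chain(place(c+[0,0,.026]))
```

```text
t 16.18 q [ 0.16  0.73  1.83 -0.21  0.66  0.56] p [0.4758 0.1488 0.0312] f [-0.1  0.8  0.3] gap 0.156 50.7
[[0.227, 0.973, -0.044], [0.963, -0.231, -0.137], [-0.143, -0.011, -0.99]]
0 shift [4.2 4.1 9.6] turn [-0.6  0.2  0.1]
```

move_arm(
  commands="2 3 5 0 0 0 -1; 4 3 8 0 0 0 -1; 4 3 8 0 0 0 -1; 4 3 8 0 0 0 -0.4; 4 3 8 0 0 0 -0.4",
)

```text
t: 16.8
tcp_pos: [0.4833, 0.1517, 0.028]
tool_rot: [0.783, 0.618, -0.054, 0.043]
force: [0.7, -0.1, 0.6]
finger_gap: 0.298
gripper_force: 0.0
```

move_arm(
  commands="3 0 -15 0 0 0 -0.4; -2 0 -60 0 0 0 -0.2; -10 0 -120 0 0 0 0; -20 0 -180 0 0 0 0; -30 0 -240 0 0 0 0",
)

```text
t: 17.42
tcp_pos: [0.4835, 0.1554, 0.2721]
tool_rot: [0.783, 0.619, -0.054, 0.043]
force: [0.9, 0.9, -0.1]
finger_gap: 0.498
gripper_force: 0.0
```

Run:
```python
from h import *
state(); s=snap('scene','s6.png'); blues(s)
im=cv2.imread('pics/s6.png'); cv2.imwrite('pics/s6z.png',cv2.resize(im[100:240,270:420],None,fx=4,fy=4))
pick(1)
```

```text
t 17.43 q [ 0.17  0.35  1.62 -0.14  1.22  0.45] p [0.4835 0.1554 0.2721] f [ 0.9  0.9 -0.1] gap 0.498 0.0
[[0.229, 0.973, -0.032], [0.964, -0.231, -0.134], [-0.138, -0.001, -0.99]]
b 40 [345.  164.8] case xy mm [49.6 57.5]
b 50 [349.5 170.2] case xy mm [50.8 32.3]
b 32 [314.9 176.8] case xy mm [-55.5  59.3]
b 42 [319.4 183. ] case xy mm [-54.8  32.4]
0 shift [-228.8   61.    24.1] turn [ 7.6 44.3 -9.3]
1 shift [-184.    16.6 -150.1] turn [ 7.6 44.3 -9.3]
2 shift [-200.3   -0.    33.2] turn [0. 0. 0.]
3 shift [12.2 -0.  87.1] turn [0. 0. 0.]
4 shift [201.    0.  -28.3] turn [0. 0. 0.]
```

Second blue is flat at y≈32 mm, parallel to the first. Now pink at k=1.

move_arm(
  commands="-46 12 5 1.5 9 -2 0; -92 24 10 3 18 -4 0; -137 37 15 4.6 27 -5.6 0; -183 49 19 6.2 36 -7.4 0; -229 61 24 7.6 44.3 -9.3 0",
)

```text
t: 18.1
tcp_pos: [0.4903, -0.0848, 0.2785]
tool_rot: [0.695, 0.644, 0.203, -0.248]
force: [0.7, 0.2, -0.6]
finger_gap: 0.5
gripper_force: 0.0
```

move_arm(
  commands="-37 3 -30 1.5 9 -2 0; -74 7 -60 3 18 -4 0; -110 10 -90 4.6 27 -5.6 0; -147 13 -120 6.2 36 -7.4 0; -184 17 -150 7.6 44.3 -9.3 0",
)

```text
t: 18.73
tcp_pos: [0.4963, -0.3227, 0.2852]
tool_rot: [0.497, 0.567, 0.426, -0.501]
force: [0.8, 0.4, 0.6]
finger_gap: 0.497
gripper_force: 0.0
```

move_arm(
  commands="-50 0 8 0 0 0 0; -100 0 16 0 0 0 0; -150 0 25 0 0 0 0; -200 0 33 0 0 0 0; -200 0 33 0 0 0 0",
)

```text
t: 19.35
tcp_pos: [0.4914, -0.3144, 0.0787]
tool_rot: [0.497, 0.564, 0.425, -0.504]
force: [-0.5, 0.4, 0.7]
finger_gap: 0.501
gripper_force: 0.0
```

Run:
```python
from h import *
state(); chain((sock(1,.094)+SA*.009,RG))
```

```text
t 19.35 q [-0.99  1.27  0.96  0.57  2.25 -1.11] p [ 0.4914 -0.3144  0.0787] f [-0.5  0.4  0.7] gap 0.501 0.0
[[0.002, 0.989, -0.146], [0.133, 0.144, 0.98], [0.991, -0.021, -0.132]]
0 shift [26.8  7.9 84.7] turn [-0.1 -0.4 -1.2]
```

move_arm(
  commands="20 8 8 0 0 -1 0; 24 8 45 0 0 -1 0; 27 8 84 0 0 -1 0; 27 8 84 0 0 -1 0; 27 8 84 0 0 -1 -1",
)

```text
t: 19.98
tcp_pos: [0.4895, -0.2301, 0.1002]
tool_rot: [0.493, 0.574, 0.428, -0.494]
force: [0.2, 0.4, -0.7]
finger_gap: 0.301
gripper_force: 0.0
```

move_arm(
  commands="0 0 0 0 0 0 -1; 0 0 0 0 0 0 -1; 0 0 0 0 0 0 -1; 0 0 0 0 0 0 -1; 0 0 0 0 0 0 -1",
)

```text
t: 20.6
tcp_pos: [0.4889, -0.2305, 0.0991]
tool_rot: [0.492, 0.572, 0.431, -0.496]
force: [1.0, -1.6, 7.3]
finger_gap: 0.157
gripper_force: 51.2
```

Run:
```python
from h import *
state(); hold(sock(1,.077),U); print(open('hold.json').read()); carry(case(-.005,-.0395+.016,0))
```

```text
t 20.6 q [-0.93  1.18  1.19  0.59  2.11 -1.17] p [ 0.4889 -0.2305  0.0991] f [ 1.  -1.6  7.3] gap 0.157 51.2
[[-0.024, 0.989, -0.143], [0.136, 0.145, 0.98], [0.99, 0.004, -0.138]]
[[-0.022546858913734095, -0.001478537176472942, -0.0017639000022925473], [0.9904362158330169, 0.0044233705863941375, -0.13790045742864315]]
0 shift [198.1   0.9 -27.6] turn [0. 0. 0.]
1 shift [ 22.6  52.4 178.1] turn [ -7.1 -44.4   9.6]
2 shift [148.1  18.2 112.7] turn [ -7.1 -44.4   9.6]
3 shift [ 34.5   0.  247.6] turn [0. 0. 0.]
```

move_arm(
  commands="49 0 -7 0 0 0 -1; 99 0 -14 0 0 0 -1; 148 0 -21 0 0 0 -1; 198 1 -28 0 0 0 -1; 198 1 -28 0 0 0 -1",
)

```text
t: 21.22
tcp_pos: [0.4896, -0.2305, 0.3002]
tool_rot: [0.494, 0.574, 0.428, -0.493]
force: [-1.0, 0.3, -0.5]
finger_gap: 0.156
gripper_force: 50.8
```

move_arm(
  commands="5 10 36 -1.5 -9 2 -1; 9 21 71 -3 -18 4 -1; 14 31 107 -4.3 -27 6 -1; 18 42 142 -5.8 -36 8 -1; 23 52 178 -7.1 -44.4 9.6 -1",
)

```text
t: 21.85
tcp_pos: [0.5145, -0.044, 0.2942]
tool_rot: [0.694, 0.647, 0.201, -0.245]
force: [0.8, 0.5, -0.9]
finger_gap: 0.156
gripper_force: 50.8
```

move_arm(
  commands="30 4 23 -1.5 -9 2 -1; 59 7 45 -3 -18 4 -1; 89 11 68 -4.3 -27 6 -1; 118 15 90 -5.8 -36 8 -1; 148 18 113 -7.1 -44.4 9.6 -1",
)

```text
t: 22.48
tcp_pos: [0.5401, 0.142, 0.2922]
tool_rot: [0.782, 0.62, -0.057, 0.045]
force: [-0.1, -0.2, -0.7]
finger_gap: 0.16
gripper_force: 50.8
```

move_arm(
  commands="7 0 62 0 0 0 -1; 16 0 124 0 0 0 -1; 25 0 186 0 0 0 -1; 33 0 243 0 0 0 -1; 33 0 243 0 0 0 -1",
)

```text
t: 23.1
tcp_pos: [0.534, 0.1393, 0.0412]
tool_rot: [0.781, 0.62, -0.062, 0.039]
force: [-0.1, -0.7, 0.4]
finger_gap: 0.158
gripper_force: 50.8
```

Run:
```python
from h import *
state(); c=case(-.005,-.0395+.014,0); chain(place(c+[0,0,.022]))
```

```text
t 23.1 q [ 0.12  0.74  1.69 -0.19  0.78  0.49] p [0.534  0.1393 0.0412] f [-0.1 -0.7  0.4] gap 0.158 50.8
[[0.223, 0.974, -0.049], [0.964, -0.227, -0.137], [-0.144, -0.016, -0.989]]
0 shift [ 5.5  8.8 23.4] turn [-0.9  0.4  0.2]
```

move_arm(
  commands="3 5 10 0 0 0 -1; 5 5 20 0 0 0 -1; 5 5 22 0 0 0 -1; 5 5 22 0 0 0 -0.4; 5 5 22 0 0 0 -0.4",
)

```text
t: 23.72
tcp_pos: [0.5444, 0.1411, 0.0255]
tool_rot: [0.781, 0.62, -0.055, 0.043]
force: [-0.8, -0.0, 0.5]
finger_gap: 0.302
gripper_force: 0.0
```

move_arm(
  commands="3 0 -15 0 0 0 -0.4; -2 0 -60 0 0 0 -0.2; -10 0 -120 0 0 0 0; -20 0 -180 0 0 0 0; -30 0 -240 0 0 0 0",
)

```text
t: 24.35
tcp_pos: [0.5451, 0.1449, 0.2697]
tool_rot: [0.781, 0.62, -0.055, 0.043]
force: [0.2, 0.2, -0.3]
finger_gap: 0.5
gripper_force: 0.0
```

Run:
```python
from h import *
state(); s=snap('scene','s7.png'); blues(s)
im=cv2.imread('pics/s7.png'); cv2.imwrite('pics/s7z.png',cv2.resize(im[100:240,270:420],None,fx=4,fy=4))
pick(2)
```

```text
t 24.35 q [ 0.13  0.43  1.49 -0.14  1.27  0.4 ] p [0.5451 0.1449 0.2697] f [ 0.2  0.2 -0.3] gap 0.5 0.0
[[0.224, 0.974, -0.033], [0.965, -0.226, -0.134], [-0.138, -0.001, -0.99]]
b 41 [344.8 164.9] case xy mm [49.1 57.4]
b 50 [349.5 170.2] case xy mm [50.8 32.3]
b 35 [314.9 176.8] case xy mm [-55.4  59.2]
b 43 [319.2 183. ] case xy mm [-55.2  32.5]
p 42 [359.5 184.1] case xy mm [ 49.7 -27.3]
p 38 [330.  198.1] case xy mm [-53.8 -30.4]
0 shift [-207.9   19.6   20.1] turn [ 7.5 44.3 -9.2]
1 shift [-162.4  -19.6 -131.4] turn [ 7.5 44.3 -9.2]
2 shift [-200.3   -0.    33.2] turn [0. 0. 0.]
3 shift [12.2 -0.  87.1] turn [0. 0. 0.]
4 shift [201.    0.  -28.3] turn [0. 0. 0.]
```

View pics/s7z.png

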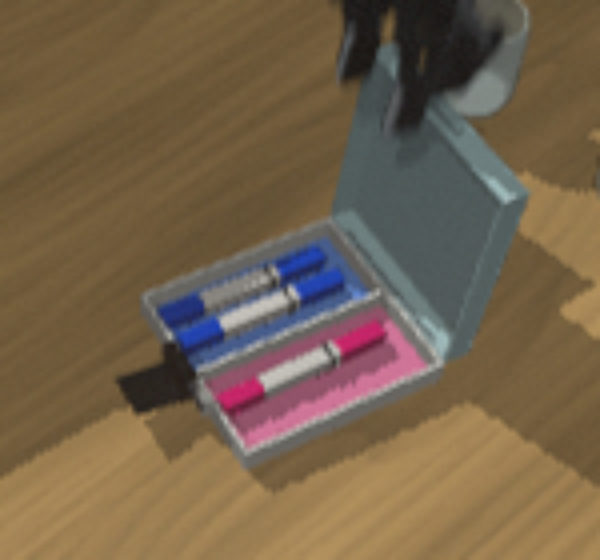

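Two blues are flat in the blue bay and pink is in the pink bay at y≈−29 mm. Next is pink at k=2.

move_arm(
  commands="-42 4 4 1.5 9 -2 0; -83 8 8 3 18 -4 0; -125 12 12 4.6 27 -5.6 0; -166 16 16 6.2 36 -7.4 0; -208 20 20 7.5 44.3 -9.2 0",
)

```text
t: 25.02
tcp_pos: [0.5176, -0.0649, 0.2772]
tool_rot: [0.694, 0.645, 0.203, -0.248]
force: [1.3, -0.0, -0.3]
finger_gap: 0.497
gripper_force: 0.0
```

move_arm(
  commands="-33 -4 -26 1.5 9 -2 0; -65 -8 -52 3 18 -4 0; -98 -12 -79 4.6 27 -5.6 0; -130 -16 -105 6.2 36 -7.4 0; -162 -20 -131 7.5 44.3 -9.2 0",
)

```text
t: 25.65
tcp_pos: [0.4886, -0.2724, 0.2852]
tool_rot: [0.497, 0.567, 0.425, -0.501]
force: [0.7, 0.7, 1.0]
finger_gap: 0.498
gripper_force: 0.0
```

move_arm(
  commands="-50 2 8 0 0 0 0; -100 4 16 0 0 0 0; -150 6 25 0 0 0 0; -190 7 33 0 0 -1 0; -190 7 33 0 0 -1 0",
)

```text
t: 26.28
tcp_pos: [0.491, -0.2626, 0.0898]
tool_rot: [0.493, 0.57, 0.429, -0.499]
force: [-0.8, -0.1, 0.2]
finger_gap: 0.5
gripper_force: 0.0
```

Run:
```python
from h import *
state(); chain((sock(2,.094)+SA*.009,RG))
```

```text
t 26.27 q [-0.95  1.21  1.1   0.58  2.16 -1.15] p [ 0.491  -0.2626  0.0898] f [-0.8 -0.1  0.2] gap 0.5 0.0
[[-0.017, 0.989, -0.146], [0.134, 0.147, 0.98], [0.991, -0.003, -0.135]]
0 shift [15.8  1.3 84.8] turn [-0.1 -0.2 -0.2]
```

move_arm(
  commands="8 1 42 0 0 0 0; 15 1 84 0 0 0 0; 15 1 84 0 0 0 0; 15 1 84 0 0 0 -1; 15 1 84 0 0 0 -1",
)

```text
t: 26.9
tcp_pos: [0.4809, -0.181, 0.0959]
tool_rot: [0.493, 0.572, 0.429, -0.495]
force: [0.8, -0.5, 2.0]
finger_gap: 0.158
gripper_force: 51.2
```

move_arm(
  commands="0 0 0 0 0 0 -1; 0 0 0 0 0 0 -1; 0 0 0 0 0 0 -1; 0 0 0 0 0 0 -1; 0 0 0 0 0 0 -1",
)

```text
t: 27.52
tcp_pos: [0.4806, -0.1805, 0.0959]
tool_rot: [0.493, 0.572, 0.429, -0.496]
force: [2.4, -3.0, 5.3]
finger_gap: 0.156
gripper_force: 51.5
```

Run:
```python
from h import *
state(); hold(sock(2,.077),U); print(open('hold.json').read()); carry(case(-.005,-.0395-.020,0))
```

```text
t 27.52 q [-0.89  1.15  1.31  0.59  2.01 -1.21] p [ 0.4806 -0.1805  0.0959] f [ 2.4 -3.   5.3] gap 0.156 51.5
[[-0.022, 0.989, -0.143], [0.138, 0.145, 0.98], [0.99, 0.002, -0.139]]
[[-0.0195183658728456, -0.0006029157625666942, -0.0028713669424132986], [0.990226066370521, 0.0021090629308871955, -0.13945568949999204]]
0 shift [198.    0.4 -27.9] turn [0. 0. 0.]
1 shift [ 19.5  68.7 144.8] turn [ -7.2 -44.4   9.7]
2 shift [126.3  39.9  92.2] turn [ -7.2 -44.4   9.7]
3 shift [ 34.9   0.  247.6] turn [0. 0. 0.]
```

move_arm(
  commands="49 0 -7 0 0 0 -1; 99 0 -14 0 0 0 -1; 148 0 -21 0 0 0 -1; 198 0 -28 0 0 0 -1; 198 0 -28 0 0 0 -1",
)

```text
t: 28.15
tcp_pos: [0.4806, -0.1803, 0.2973]
tool_rot: [0.494, 0.574, 0.428, -0.494]
force: [-0.2, -0.1, -1.3]
finger_gap: 0.157
gripper_force: 51.0
```

move_arm(
  commands="4 14 29 -1.5 -9 2 -1; 8 28 58 -3 -18 4 -1; 12 41 87 -4.3 -27 6 -1; 16 55 116 -5.8 -36 8 -1; 20 69 145 -7.2 -44.4 9.7 -1",
)

```text
t: 28.78
tcp_pos: [0.5272, -0.0245, 0.2933]
tool_rot: [0.695, 0.646, 0.201, -0.245]
force: [0.5, -0.5, -0.0]
finger_gap: 0.157
gripper_force: 51.0
```

move_arm(
  commands="25 8 18 -1.5 -9 2 -1; 50 16 37 -3 -18 4 -1; 76 24 55 -4.3 -27 6 -1; 101 32 74 -5.8 -36 8 -1; 126 40 92 -7.2 -44.4 9.7 -1",
)

```text
t: 29.4
tcp_pos: [0.5739, 0.1303, 0.2927]
tool_rot: [0.783, 0.618, -0.058, 0.045]
force: [0.2, -0.5, -1.1]
finger_gap: 0.156
gripper_force: 51.0
```

move_arm(
  commands="7 0 62 0 0 0 -1; 16 0 124 0 0 0 -1; 25 0 186 0 0 0 -1; 33 0 243 0 0 0 -1; 33 0 243 0 0 0 -1",
)

```text
t: 30.02
tcp_pos: [0.5674, 0.1275, 0.0417]
tool_rot: [0.782, 0.619, -0.062, 0.039]
force: [-0.1, -0.3, 0.1]
finger_gap: 0.161
gripper_force: 51.0
```

Run:
```python
from h import *
state(); c=case(-.005,-.0395-.020,0); chain(place(c+[0,0,.025]))
```

```text
t 30.02 q [ 0.1   0.77  1.61 -0.18  0.83  0.45] p [0.5674 0.1275 0.0417] f [-0.1 -0.3  0.1] gap 0.161 51.0
[[0.226, 0.973, -0.05], [0.963, -0.231, -0.138], [-0.145, -0.017, -0.989]]
0 shift [ 5.7  6.7 21.6] turn [-0.9  0.3  0.2]
```

move_arm(
  commands="3 3 10 0 0 0 -1; 5 3 18 0 0 0 -1; 5 3 20 0 0 0 -1; 5 3 20 0 0 0 -0.4; 5 3 20 0 0 0 -0.4",
)

```text
t: 30.65
tcp_pos: [0.5765, 0.1298, 0.0286]
tool_rot: [0.783, 0.619, -0.055, 0.043]
force: [0.2, -0.2, -0.2]
finger_gap: 0.304
gripper_force: 0.0
```

move_arm(
  commands="3 0 -15 0 0 0 -0.4; -2 0 -60 0 0 0 -0.2; -10 0 -120 0 0 0 0; -20 0 -180 0 0 0 0; -30 0 -240 0 0 0 0",
)

```text
t: 31.28
tcp_pos: [0.5773, 0.1339, 0.2728]
tool_rot: [0.782, 0.619, -0.055, 0.043]
force: [1.4, 0.3, -0.4]
finger_gap: 0.503
gripper_force: 0.0
```

Run:
```python
from h import *
state(); s=snap('scene','s8.png'); blues(s)
print('blue3'); 
for n,b in(('scene',(270,235,370,320)),('top',(335,125,420,175))):
    s=snap(n,n+'8.png'); h=cv2.cvtColor(s['image'],cv2.COLOR_RGB2HSV); m=cv2.inRange(h,(108,150,60),(125,255,255)); k,l,st,ce=cv2.connectedComponentsWithStats(m)
    for i in range(1,k):
        if st[i,4]>=12 and b[0]<ce[i][0]<b[2] and b[1]<ce[i][1]<b[3]: print(n,st[i,4],ce[i].round(1),ray(s,*ce[i],.010).round(4))
```

```text
t 31.27 q [ 0.11  0.47  1.42 -0.14  1.3   0.38] p [0.5773 0.1339 0.2728] f [ 1.4  0.3 -0.4] gap 0.503 0.0
[[0.228, 0.973, -0.033], [0.964, -0.231, -0.135], [-0.139, -0.001, -0.99]]
b 41 [344.8 164.9] case xy mm [49.1 57.4]
b 50 [349.5 170.2] case xy mm [50.8 32.3]
b 35 [315.  176.8] case xy mm [-55.3  59.2]
b 42 [319.4 183. ] case xy mm [-54.8  32.4]
p 41 [359.6 184. ] case xy mm [ 50.1 -27.1]
p 43 [365.6 192.1] case xy mm [ 49.7 -60.5]
p 40 [329.8 198.2] case xy mm [-54.4 -30.5]
p 42 [335.6 206.7] case xy mm [-54.5 -63.8]
blue3
scene 55 [325.4 267.9] [ 0.6794 -0.0868  0.01  ]
scene 86 [298.4 298.2] [ 0.6938 -0.1897  0.01  ]
top 59 [399.9 143.6] [ 0.6931 -0.1933  0.01  ]
top 49 [364.  148.8] [ 0.6788 -0.0912  0.01  ]
```

All four stand markers are in. blue3 has been knocked aside to about (0.686, −0.140). Grasp it from above.

Run:
```python
from h import *
a=np.radians(98.0); A=np.array([np.cos(a),np.sin(a),0]); Rt=rot(D,A); m=np.array([.6863,-.140,0])
chain((m+[0,0,.2],Rt),(m+[0,0,.05],Rt))
```

```text
0 shift [-229.5  166.1  108.9] turn [ -1.    7.8 -21.3]
1 shift [  0.   0. 150.] turn [0. 0. 0.]
```

move_arm(
  commands="-46 33 10 0 2 -4 0; -92 66 30 0 3 -9 0; -138 100 54 0 5 -13 0; -184 133 81 -1 6 -17 0; -230 166 109 -1 8 -21 0",
)

```text
t: 32.05
tcp_pos: [0.6818, -0.1412, 0.1919]
tool_rot: [0.657, 0.754, -0.003, -0.006]
force: [0.6, 0.9, -0.4]
finger_gap: 0.502
gripper_force: 0.0
```

move_arm(
  commands="0 0 60 0 0 0 0; 0 0 110 0 0 0 0; 0 0 140 0 0 0 0; 0 0 140 0 0 0 0; 0 0 140 0 0 0 0",
)

```text
t: 32.67
tcp_pos: [0.6815, -0.1402, 0.0545]
tool_rot: [0.658, 0.753, -0.003, -0.004]
force: [-0.2, 0.3, -0.2]
finger_gap: 0.499
gripper_force: 0.0
```

Run:
```python
from h import *
a=np.radians(98.0); A=np.array([np.cos(a),np.sin(a),0]); Rt=rot(D,A); m=np.array([.6863,-.140,0])
state(); chain((m+[0,0,.005],Rt))
snap('scene','s9.png'); im=cv2.imread('pics/s9.png'); cv2.imwrite('pics/s9z.png',cv2.resize(im[200:350,240:400],None,fx=4,fy=4))
```

```text
t 32.67 q [-0.36  0.83  1.35 -0.    0.97 -0.49] p [ 0.6815 -0.1402  0.0545] f [-0.2  0.3 -0.2] gap 0.499 0.0
[[-0.133, 0.991, -0.01], [0.991, 0.133, 0.001], [0.003, -0.009, -1.0]]
0 shift [-0.5  5.2 49.4] turn [-0.5 -0.1 -0.3]
```

View pics/s9z.png

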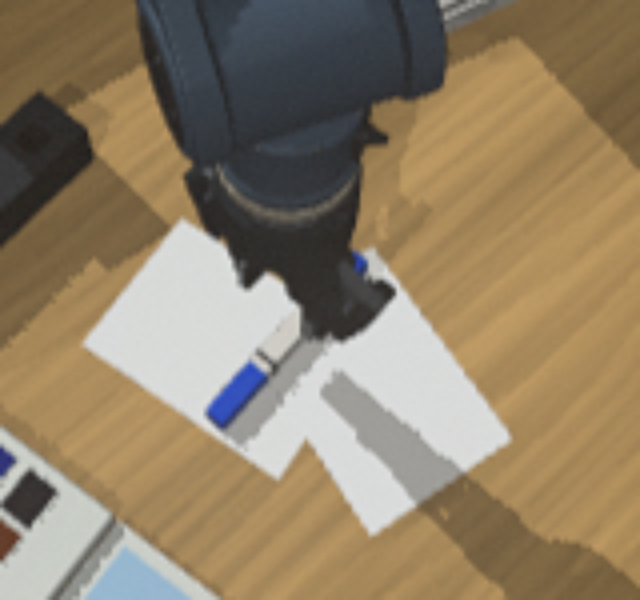

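The gripper straddles blue3 near its middle, with the near cap at about (240,395) in the crop. Descend and close.

move_arm(
  commands="0 5 20 0 0 0 0; 0 5 40 0 0 0 0; 0 5 49 0 0 0 0; 0 5 49 0 0 0 0; 0 5 49 0 0 0 -1",
)

```text
t: 33.35
tcp_pos: [0.6857, -0.1397, 0.0048]
tool_rot: [0.658, 0.753, -0.003, -0.004]
force: [-0.4, 0.1, 0.6]
finger_gap: 0.297
gripper_force: 0.0
```

move_arm(
  commands="0 0 0 0 0 0 -1; 0 0 0 0 0 0 -1; 0 0 0 0 0 0 -1; 0 0 0 0 0 0 -1; 0 0 0 0 0 0 -1",
)

```text
t: 33.98
tcp_pos: [0.6859, -0.1398, 0.0054]
tool_rot: [0.658, 0.753, -0.003, -0.004]
force: [-0.5, 0.8, 6.0]
finger_gap: 0.154
gripper_force: 51.6
```

Run:
```python
from h import *
state(); A=R.from_quat(telemetry.sense()['tool_rot']).as_matrix()[:,0]; A[2]=0
p=cur()[0]; hold([p[0],p[1],.0075]+A*((np.array([.6863,-.140,0])-p)@A),A); print(open('hold.json').read())
a=cur(); up=(a[0]+[0,0,.2],a[1]); c=case(-.005,.013,0); chain(up,place(c+[0,0,.2]),place(c+[0,0,.05]))
```

```text
t 33.98 q [-0.36  0.9   1.35 -0.    0.9  -0.49] p [ 0.6859 -0.1398  0.0054] f [-0.5  0.8  6. ] gap 0.154 51.6
[[-0.133, 0.991, -0.009], [0.991, 0.133, 0.001], [0.002, -0.009, -1.0]]
[[-0.00027865044105329363, -1.9006741574546552e-05, -0.002063156231855416], [0.9999944909085634, 2.1622002811303444e-05, 0.0023470393213126132]]
0 shift [   0.5   -1.8 -200. ] turn [0. 0. 0.]
1 shift [ 289.7 -149.9    9.6] turn [-0.6  0.1 21.1]
2 shift [ -0.4   0.  150. ] turn [0. 0. 0.]
```

move_arm(
  commands="0 0 -50 0 0 0 -1; 0 0 -100 0 0 0 -1; 0 -1 -150 0 0 0 -1; 0 -2 -200 0 0 0 -1; 0 -2 -200 0 0 0 -1",
)

```text
t: 34.6
tcp_pos: [0.6882, -0.141, 0.2098]
tool_rot: [0.658, 0.753, -0.001, 0.0]
force: [-0.3, 0.3, -0.7]
finger_gap: 0.153
gripper_force: 50.9
```

move_arm(
  commands="53 -27 2 0 0 4 -1; 106 -55 4 0 0 8 -1; 160 -82 6 0 0 12 -1; 213 -110 8 0 0 17 -1; 266 -138 10 0 0 21 -1",
)

```text
t: 35.22
tcp_pos: [0.5109, 0.1066, 0.1954]
tool_rot: [0.785, 0.619, -0.005, -0.005]
force: [0.3, 0.5, -0.8]
finger_gap: 0.162
gripper_force: 51.0
```

Run:
```python
from h import *
state();  c=case(-.005,.013,0); chain(place(c+[0,0,.2]),place(c+[0,0,.04]))
```

```text
t 35.23 q [-0.01  0.44  1.72  0.    0.99  0.23] p [0.5109 0.1066 0.1954] f [ 0.3  0.5 -0.8] gap 0.162 51.0
[[0.234, 0.972, -0.014], [0.972, -0.234, 0.002], [-0.001, -0.014, -1.0]]
0 shift [ 17.4 -16.7  -2.4] turn [-0.8  0.2 -0. ]
1 shift [ -0.4   0.  160. ] turn [0. 0. 0.]
```

move_arm(
  commands="17 -15 0 0 0 0 -1; 17 -15 40 0 0 0 -1; 17 -15 90 0 0 0 -1; 17 -15 140 0 0 0 -1; 17 -15 150 0 0 0 -1",
)

```text
t: 35.85
tcp_pos: [0.4973, 0.1253, 0.0434]
tool_rot: [0.785, 0.62, -0.008, -0.007]
force: [-0.9, -0.1, 0.7]
finger_gap: 0.155
gripper_force: 51.0
```

Run:
```python
from h import *
state();  c=case(-.005,.013,0); chain(place(c+[0,0,.025]))
```

```text
t 35.85 q [0.03 0.69 1.84 0.   0.63 0.26] p [0.4973 0.1253 0.0434] f [-0.9 -0.1  0.7] gap 0.155 51.0
[[0.231, 0.973, -0.02], [0.973, -0.231, 0.001], [-0.003, -0.02, -1.0]]
0 shift [ 2.5  1.3 20.4] turn [-1.2  0.3  0.1]
```

move_arm(
  commands="2 -2 10 0 0 0 -1; 2 -2 18 0 0 0 -1; 2 -2 18 0 0 0 -1; 2 -2 18 0 0 0 -1; 2 -2 18 0 0 0 -1",
)

```text
t: 36.48
tcp_pos: [0.4999, 0.1279, 0.0298]
tool_rot: [0.785, 0.62, -0.003, -0.003]
force: [-0.6, -0.5, -0.8]
finger_gap: 0.161
gripper_force: 51.0
```

Run:
```python
from h import *
state();  c=case(-.005,.0135,0); chain(place(c+[0,0,.024]))
snap('top','t10.png'); im=cv2.imread('pics/t10.png'); cv2.imwrite('pics/t10z.png',cv2.resize(im[150:270,220:360],None,fx=4.5,fy=4.5))
```

```text
t 36.48 q [0.03 0.72 1.84 0.   0.59 0.26] p [0.4999 0.1279 0.0298] f [-0.6 -0.5 -0.8] gap 0.161 51.0
[[0.231, 0.973, -0.009], [0.973, -0.231, 0.002], [-0.0, -0.009, -1.0]]
0 shift [-0.7 -1.4  7.9] turn [-0.5  0.2  0.1]
```

move_arm(
  commands="0 -1 5 0 0 0 -1; 0 -1 6 0 0 0 -1; 0 -1 6 0 0 0 -1; 0 -1 6 0 0 0 -0.5; 0 -1 6 0 0 0 -0.5",
)

```text
t: 37.15
tcp_pos: [0.4984, 0.1281, 0.0231]
tool_rot: [0.785, 0.62, -0.004, -0.004]
force: [0.6, 0.5, 0.0]
finger_gap: 0.255
gripper_force: 0.0
```

move_arm(
  commands="0 0 -15 0 0 0 -0.5; 0 0 -60 0 0 0 -0.2; 0 0 -120 0 0 0 -0.5; -40 0 -180 0 0 0 -1; -90 0 -230 0 0 0 -1",
)

```text
t: 37.78
tcp_pos: [0.4828, 0.0517, 0.2436]
tool_rot: [0.784, 0.621, -0.003, -0.003]
force: [0.2, -0.8, -0.6]
finger_gap: -0.003
gripper_force: 0.0
```

Run:
```python
from h import *
state(); s=snap('scene','s11.png'); blues(s)
im=cv2.imread('pics/s11.png'); cv2.imwrite('pics/s11z.png',cv2.resize(im[100:240,270:420],None,fx=4,fy=4))
```

```text
t 37.77 q [-0.12  0.33  1.75  0.    1.07  0.11] p [0.4828 0.0517 0.2436] f [ 0.2 -0.8 -0.6] gap -0.003 0.0
[[0.229, 0.973, -0.007], [0.973, -0.229, 0.001], [-0.001, -0.007, -1.0]]
b 40 [344.8 164.8] case xy mm [48.9 57.5]
b 88 [350.9 171.9] case xy mm [51.3 24.6]
b 34 [315.1 176.8] case xy mm [-55.1  59. ]
b 98 [321.4 185. ] case xy mm [-53.2  22.9]
p 42 [359.7 184. ] case xy mm [ 50.3 -27.2]
p 44 [365.5 192.1] case xy mm [ 49.4 -60.4]
p 41 [329.8 198.3] case xy mm [-54.8 -30.7]
p 42 [335.6 206.7] case xy mm [-54.5 -63.8]
```

View pics/s11z.png

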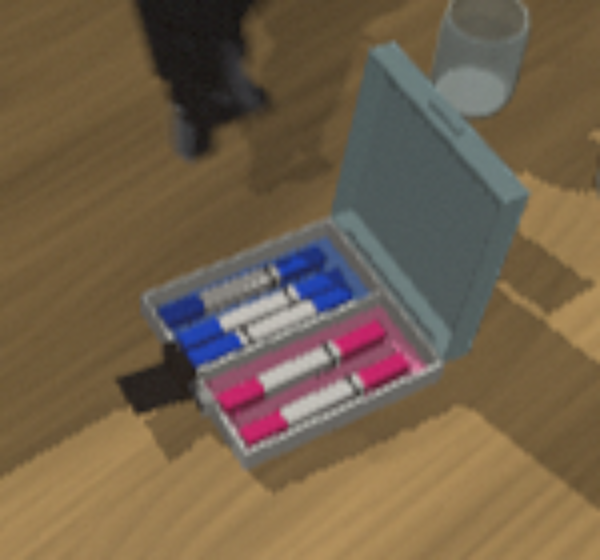

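All five markers lie flat on their matching liners. Now go behind the lid and sweep it shut.

Run:
```python
from h import *
Rt=rot(D,CX); chain((case(.165,0,.262),Rt),(case(.165,0,.16),Rt))
```

```text
0 shift [251.    8.5 -14.4] turn [0.1 0.2 0.1]
1 shift [  0.   0. 102.] turn [0. 0. 0.]
```

move_arm(
  commands="0 0 -22 0 0 0 -1; 60 3 -22 0 0 0 -1; 120 5 -22 0 0 0 -1; 180 7 -20 0 0 0 -1; 240 8 -18 0 0 0 -1",
)

```text
t: 38.45
tcp_pos: [0.5462, 0.2856, 0.259]
tool_rot: [0.785, 0.62, -0.003, -0.004]
force: [1.3, -0.4, 0.6]
finger_gap: -0.002
gripper_force: 0.0
```

move_arm(
  commands="12 0 0 0 0 0 -1; 12 0 30 0 0 0 -1; 12 0 70 0 0 0 -1; 12 0 100 0 0 0 -1; 12 0 100 0 0 0 -1",
)

```text
t: 39.08
tcp_pos: [0.5456, 0.294, 0.1562]
tool_rot: [0.785, 0.62, -0.007, -0.005]
force: [-0.1, 0.1, 0.3]
finger_gap: 0.004
gripper_force: 0.0
```

Run:
```python
from h import *
state(); p=cur()[0]-CC; print('case x,y',p@CX,p@CYA)
R0=cur()[1]; p0=cur()[0]
for i,t in enumerate(np.linspace(1.65,.05,13)):
    r=.145+.013*i/12; x=.084-r*np.cos(t)+.022*np.sin(t)+.011; z=.022+r*np.sin(t)+.022*np.cos(t)
    print(round(t,2),np.round(R0.T@(case(x,0,z)-p0)*1000,0),round(x,3),round(z,3))
```

```text
t 39.08 q [0.31 0.62 1.5  0.01 1.04 0.54] p [0.5456 0.294  0.1562] f [-0.1  0.1  0.3] gap 0.004 0.0
[[0.232, 0.973, -0.017], [0.973, -0.232, -0.001], [-0.005, -0.016, -1.0]]
case x,y 0.16812976483706804 0.006348766835283631
1.65 [-40.   6.  -9.] 0.128 0.165
1.52 [-59.   6. -13.] 0.109 0.169
1.38 [-79.   6. -14.] 0.089 0.171
1.25 [-99.   6. -13.] 0.069 0.17
1.12 [-119.    6.   -9.] 0.049 0.166
0.98 [-138.    6.   -3.] 0.03 0.159
0.85 [-157.    6.    6.] 0.012 0.15
0.72 [-174.    6.   18.] -0.006 0.139
0.58 [-189.    7.   32.] -0.021 0.125
0.45 [-203.    7.   48.] -0.035 0.109
0.32 [-214.    7.   66.] -0.046 0.091
0.18 [-223.    7.   85.] -0.055 0.072
0.05 [-229.    8.  105.] -0.062 0.052
```

move_arm(
  commands="-25 3 -5 0 0 0 -1; -45 5 -10 0 0 0 -1; -65 5 -13 0 0 0 -1; -82 5 -14 0 0 0 -1; -99 5 -13 0 0 0 -1",
)

```text
t: 39.7
tcp_pos: [0.5299, 0.197, 0.1716]
tool_rot: [0.785, 0.62, -0.003, -0.004]
force: [0.4, 1.1, -1.2]
finger_gap: -0.005
gripper_force: 0.3
```

move_arm(
  commands="-20 0 4 0 0 0 -1; -39 0 10 0 0 0 -1; -58 0 19 0 0 0 -1; -75 0 31 0 0 0 -1; -90 1 45 0 0 0 -1",
)

```text
t: 40.33
tcp_pos: [0.5089, 0.109, 0.1254]
tool_rot: [0.785, 0.62, -0.004, -0.004]
force: [0.3, 1.0, 0.5]
finger_gap: -0.003
gripper_force: 0.3
```

Run:
```python
from h import *
state(); p=cur()[0]-CC; print('case x,y',p@CX,p@CYA)
snap('scene','s12.png'); im=cv2.imread('pics/s12.png'); cv2.imwrite('pics/s12z.png',cv2.resize(im[100:240,270:420],None,fx=4,fy=4))
```

```text
t 40.33 q [-0.    0.55  1.78  0.    0.82  0.23] p [0.5089 0.109  0.1254] f [0.3 1.  0.5] gap -0.003 0.3
[[0.231, 0.973, -0.012], [0.973, -0.231, 0.001], [-0.001, -0.012, -1.0]]
case x,y -0.020274078009422963 -0.0011516106541566795
```

View pics/s12z.png

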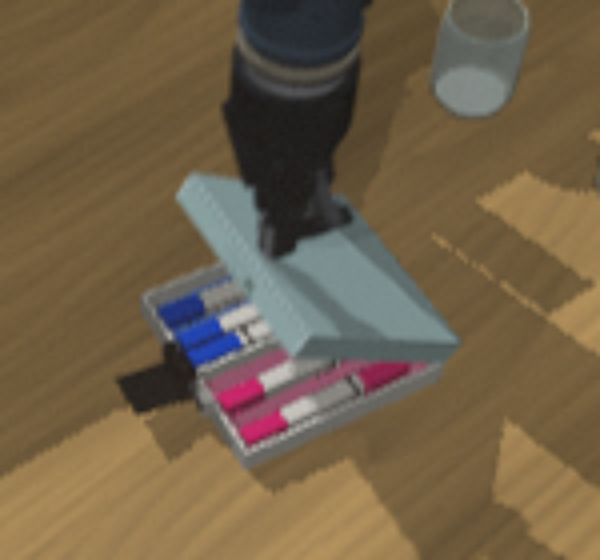

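The lid is following, half closed, with the tip mid-width near its front edge. Finish the arc, then press.

move_arm(
  commands="-14 -1 16 0 0 0 -1; -25 -1 34 0 0 0 -1; -35 -1 52 0 0 0 -1; -43 -1 70 0 0 0 -1; -47 -1 74 0 0 0 -1",
)

```text
t: 41.0
tcp_pos: [0.4968, 0.0648, 0.0516]
tool_rot: [0.785, 0.62, -0.004, -0.005]
force: [-0.2, 5.3, 6.2]
finger_gap: 0.002
gripper_force: 3.0
```

Run:
```python
from h import *
state(); p=cur()[0]-CC; print('case x,y',p@CX,p@CYA)
```

```text
t 41.0 q [-0.09  0.67  1.87  0.    0.61  0.14] p [0.4968 0.0648 0.0516] f [-0.2  5.3  6.2] gap 0.002 3.0
[[0.232, 0.973, -0.012], [0.973, -0.232, 0.003], [-0.0, -0.012, -1.0]]
case x,y -0.06605748277504744 0.0002915482529301082
```

move_arm(
  commands="-2 0 3 0 0 0 -1; -3 0 6 0 0 0 -1; -4 0 8 0 0 0 -1; -4 0 10 0 0 0 -1; -4 0 10 0 0 0 -1",
)

```text
t: 41.62
tcp_pos: [0.496, 0.0606, 0.0425]
tool_rot: [0.784, 0.62, -0.004, -0.004]
force: [-1.4, -2.6, 4.7]
finger_gap: 0.002
gripper_force: 2.5
```

move_arm(
  commands="0 0 1 0 0 0 -1; 0 0 2 0 0 0 -1; 0 0 2 0 0 0 -1; 0 0 0 0 0 0 -1; 0 0 -5 0 0 0 -1",
)

```text
t: 42.25
tcp_pos: [0.496, 0.061, 0.0473]
tool_rot: [0.785, 0.62, -0.004, -0.004]
force: [0.0, -0.6, -0.0]
finger_gap: -0.0
gripper_force: 0.0
```

move_arm(
  commands="0 0 -20 0 0 0 -1; 0 0 -70 0 0 0 -1; -20 0 -130 0 0 0 -1; -70 0 -190 0 0 0 -1; -130 40 -200 0 0 0 -1",
)

```text
t: 42.88
tcp_pos: [0.5008, -0.0547, 0.2444]
tool_rot: [0.784, 0.621, -0.002, -0.003]
force: [1.3, -0.1, -1.0]
finger_gap: -0.002
gripper_force: 0.0
```

move_arm(
  commands="-60 0 0 0 0 0 -1; -110 0 0 0 0 0 -1; -110 0 0 0 0 0 -1; -110 0 0 0 0 0 -1; -110 0 0 0 0 0 -1",
)

```text
t: 43.5
tcp_pos: [0.4757, -0.1606, 0.2411]
tool_rot: [0.784, 0.621, -0.004, -0.004]
force: [-0.4, 1.0, -0.6]
finger_gap: 0.001
gripper_force: 0.0
```

Run:
```python
from h import *
state(); s=snap('scene','s13.png')
cv2.imwrite('pics/s13z.png',cv2.resize(cv2.imread('pics/s13.png')[60:350,150:550],None,fx=2,fy=2))
```

```text
t 43.5 q [-0.55  0.35  1.72 -0.    1.08 -0.31] p [ 0.4757 -0.1606  0.2411] f [-0.4  1.  -0.6] gap 0.001 0.0
[[0.229, 0.973, -0.011], [0.973, -0.229, 0.002], [-0.0, -0.012, -1.0]]
```

View pics/s13z.png

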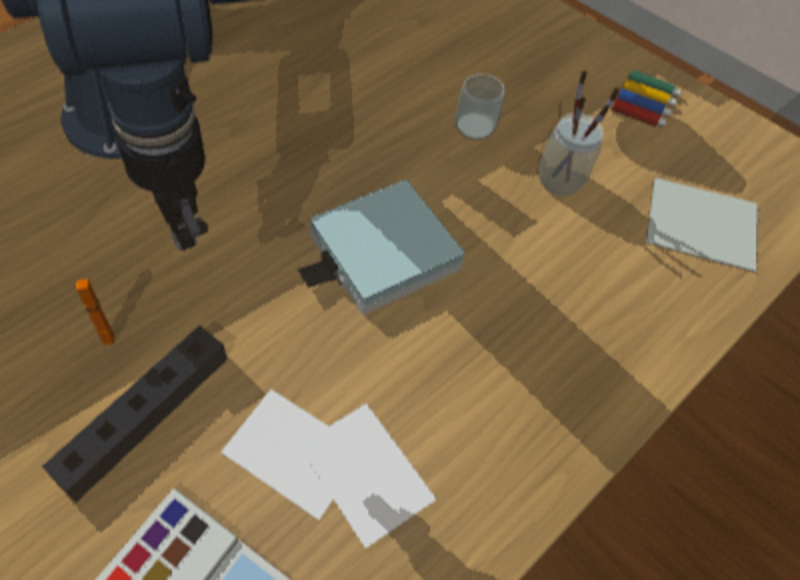

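The lid has stayed shut for more than a second at (385,245) with nothing touching it. The stand is empty, and the jars, paint box and decoy are undisturbed.

```bash
python3 -c "
from station import ticket
print(ticket.sign_off())"
```

```text
the job is handed in; nothing more can be done
None
```

I packed the five markers present (two pink, three blue) flat on their matching liners, pushed the lid shut so that it stayed closed, and handed the job in at about 44 s; the judge's result was not shown.

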